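# Clear the lock box, then hold its key turned

### The arm

A 6-joint arm with a two-finger parallel gripper is mounted at the origin on the work surface. World frame = base frame: x ahead of the robot, y to its left, z up, the work surface at z = 0. Lengths are in m, angles in rad, forces in N, time in s.
With the tool pointing down it reaches from about 0.35 to 0.775 m from the base axis. Payload 5.5 kg.
Tool frame: the origin (TCP) lies at the very end of the fingers, on their centre line; the grasp point (between the pads) lies 19 mm behind it; x points along the fingers, y is the direction in which the jaws open and shut, and the axes are right-handed (so a half turn about x gives the same grasp; the last joint's range is limited). The gripper opens to 85 mm and grips with 20 to 120 N. Pads are 22 mm wide; open, the fingers measure 114 mm over their backs; the gripper's body (76 mm by 85 mm) begins 54 mm behind the grasp point. The pads swing forward as they close: fully open they stand 13 mm farther back than shut.
Start: joints at [1.161, 0.313, 0.046, 1.304, 0, 1.431], TCP at [0.153, 0.554, 0.206] pointing down, gripper open.
Joint ranges: [-2.76, 2.76], [-0.86, 1.69], [-1.03, 1.26], [-2.2, 2.34], [-1.47, 1.5], [-3.14, 3.14]. Speed limits (rad/s): [2.57, 2.57, 3.14, 3.14, 3.14, 3.14].

### API

Orientations are given as a unit quaternion [w, x, y, z].
In Python, from workcell import env gives the robot as it stands.
- The arm moves only by the tool drive_tool, never from a script. Its argument "plan" is a list that holds one entry, the list of rows, each a list of 7 numbers: the shift along the tool's x, y, z in cm, then the turn, a rotation vector about the tool's x, y, z in degrees, then the opening, from 0 (shut) to 1 (fully open). In form: [[[tx, ty, tz, wx, wy, wz, fingers], ...]]. A call has exactly 5 rows; each row shifts and turns the commanded pose from where the row before left it, along the tool's axes as they then stand; what a row does not reach is not made up. A row lasts 1/12 s, in which the tool goes at most 41.7 mm and 7.16 degrees, less where a joint would pass 70% of its speed; a pose out of reach is approached as far as the arm can. A call with a gripper value outside its range is refused whole. The fingers move at their own pace and stop on an object; "squeeze" is the grip in N (left out, the last holds). Time passes only in rows, so rows that do not move let the fingers close, or fill a call up. It gives the time, the measured TCP pose, the force and the opening at its end, in the units of the state.
- env.get_state(): the state, without advancing time (a new reading comes with each control period).
- env.read_camera(name): name is "scene" or "top" or "wrist"; returns the picture (420x560x3 uint8, red, green, blue); there is no depth.
- env.camera_model(name): a dict with "camera_matrix" (3x3 intrinsics, pixels), "camera_from_world" (4x4, takes a point from world to camera coordinates); the wrist camera has in their place "T_tool_cam" (4x4, takes a point from camera to tool coordinates, whose origin is the TCP and whose axes are the tool frame's). Camera axes: x right, y down, z forward; pixel columns grow to the right and rows downward; lengths in m; the calibration is good to about 2 mm. A picture is of the moment at which its call begins: read the wrist's pose just before it. camera_model takes no time and is no camera call.
- env.hand_in(): hands the job in, once; it reports no verdict.
The state is a dict: "clock": time; "joint_pos": joint angles; "qvel": joint speeds; "tau": joint torques, N m; "tcp_pos": TCP position; "orientation": TCP orientation; "wrist_force": force on the tool from outside, world axes, zero at the start; "ft_torque": the same for the moment, N m; "finger_gap": finger opening in m.
Only numpy, scipy, OpenCV 4.12 (cv2) and the standard library are available. Lean on these libraries where they do the work, as an engineer would, in place of code of your own. Each camera call takes 0.05 s, during which the arm holds its last target.

### The job

Clear the lid of the green steel box: put the onion in the orange colander beside the tomato and the serving spoon in the wide bay of the cutlery tray. Then unhook the red-headed key from the rail, push it fully home in the lock in the lid (wiggle it where the sticky pins catch), turn it a quarter clockwise to its stop, and finish while still gripping the key and holding it turned against its spring so that I can lift the lid; leave the wooden spoon hanging and the blue bowl where it stands.

Things in the scene. Friction and masses are not known exactly. Their poses are not given: they have to be found in the camera images.
- lockbox: Green painted steel box, fixed: 220 along its x, 280 along its y, flat shut lid at 120 above its origin (centre of underside). The lock is in the lid near the edge at -x. The onion and the serving spoon start on the lid.
- lock_mouth (a point): Centre of the keyway mouth on the face of the lock, on the turning axis, 8 above the lid (128 above the surface); it keeps the box's axes and does not turn with the plug. z up. With the lock at rest the keyway (slot 14 x 4.6, mouth bevelled to 20 x 10.6, 34 deep) runs along this x. The housing round it is 39 in diameter.
- lock_plug (a joint): Turn of the lock plug, rad: 0 at rest, grows clockwise seen from above to a stop at 1.57. A spring drives it back to 0 when let go (about 0.08 N m at the stop). The key has about 0.15 rad of play in the slot, so the hand turns that much farther than the plug.
- key_head (a point): Middle of the red head of the loose key (40 g), which hangs by its eye from a rail hook, blade down, z up. Head 9 thick (x), 30 wide (y), 42 high; its eye is 16 wide, 18 high, upper edge 15 above here. Below the head a steel shoulder 24 x 7, 12 high, then the double-sided blade, 12 wide (y), 3 thick (x), its pointed tip 67 below here. It fits either way round.
- key_shoulder (a point): Centre of the underside of the key's shoulder, 33 below key_head. The key is home when the shoulder rests on the lock face. On the way in three sticky sprung pins, 9 to 21 down the keyway, each catch the blade's tip with about 10 to 20 N; a small twist to and fro (0.06 rad) helps it past.
- hook_rail: Fixed steel rail: bar 10 thick, 320 up, 340 long along its y between posts; origin on the surface under its middle. Three wire hooks (4 thick) at y -100, 0, 100 point to its -x; things hang at x -34, wire 312 up; hook tips at x -49, turned up 6. To unhook the key raise it 10 (its eye allows 14), then draw it along the rail's -x by 35 or more.
- wooden_spoon: Wooden spoon hanging from another hook of the rail, 170 long, origin at its eye; not to be taken down.
- onion_mid (a point): Middle (25 up) of a loose red onion, upright, 62 in diameter, 60 high with its neck, flat foot, 110 g.
- tomato_mid (a point): Middle (23 up) of a rigid tomato that already lies in the colander, about 35 from its centre: 64 in diameter, 46 high, flat foot, loose, 120 g. It stays in the colander.
- serving_spoon_grip (a point): Grip point on the black handle (16 wide, 14 thick; this point at mid thickness, 7 above the lid) of a loose serving spoon, 200 long, 90 g, lying along its x: the handle runs from 80 to -x to 35 to +x of here, the far edge of the bowl is 120 to +x.
- serving_spoon_tip (a point): Inside the bowl of the serving spoon, 94 from the grip point along +x, 3 above what it lies on; the bowl is 52 in diameter, 14 high.
- colander: Orange plastic colander, loose, 220 g: rim 216 in diameter at 90, floor 140 across at 6 above the origin (centre of underside); two side handles at +-y, out to 136.
- tray_bay (a point): Centre of the floor (4 up) of the wide bay of a loose yellow cutlery tray, 350 g. The bay is 262 long (x) and 131 wide (y), its outer walls 45 high, the divider at -y 40 high. The narrow bay at -y holds a fork and knife.
- bowl: Blue ceramic bowl, 150 in diameter, 60 high, origin centre of underside: stays put.

How it is judged:
On the way, in this order (a step that is already met when the one before it is completed fails the run):
1. the onion lies in the colander with the tomato and the serving spoon in the wide bay of the tray, both let go (horizontal distance between each of onion_mid, tomato_mid and colander below 0.085 m and z of onion_mid in the frame of colander between 0 and 0.06 m and z of tomato_mid in the frame of colander between 0 and 0.06 m and y of serving_spoon_grip in the frame of tray_bay between -0.066 and 0.066 m and z of each of serving_spoon_grip, serving_spoon_tip in the frame of tray_bay below 0.025 m and y of serving_spoon_tip in the frame of tray_bay between -0.066 and 0.066 m and contact force between the fingers and onion below 0.1 N and contact force between the fingers and serving_spoon below 0.1 N and x of serving_spoon_grip in the frame of tray_bay between -0.131 and 0.131 m and x of serving_spoon_tip in the frame of tray_bay between -0.131 and 0.131 m), for 0.2 s.
2. the key is fully home in the lock, not yet turned (horizontal distance between key_shoulder and lock_mouth below 0.003 m and z of key_shoulder in the frame of lock_mouth below 0.004 m and value of joint lock_plug below 0.5 rad), for 0.1 s.
At the end, for the whole second after the job is handed in: Key home in the lock (shoulder within 5 mm of the face and 3 mm of the axis, upright), gripped and held turned by over 1.3 rad; onion and tomato on the colander's floor (middles under 60 mm above its underside), serving spoon flat in the tray's wide bay (value of joint lock_plug above 1.3 rad and horizontal distance between key_shoulder and lock_mouth below 0.003 m and z of key_shoulder in the frame of lock_mouth below 0.005 m and angle between key_head's own z axis and vertical below 0.15 rad and contact force between the fingers and key above 2 N and horizontal distance between each of onion_mid, tomato_mid and colander below 0.085 m and z of onion_mid in the frame of colander between 0 and 0.06 m and z of tomato_mid in the frame of colander between 0 and 0.06 m and y of serving_spoon_grip in the frame of tray_bay between -0.066 and 0.066 m and z of each of serving_spoon_grip, serving_spoon_tip in the frame of tray_bay below 0.025 m and y of serving_spoon_tip in the frame of tray_bay between -0.066 and 0.066 m and x of serving_spoon_grip in the frame of tray_bay between -0.131 and 0.131 m and x of serving_spoon_tip in the frame of tray_bay between -0.131 and 0.131 m); the arm keeps its last pose, push and grip.
It fails at once if the wooden spoon falls from its hook (height (world z) of wooden_spoon below 0.28 m).
It fails at once if the blue bowl is knocked away (distance of bowl from where it was at the start of the episode above 0.03 m).
It also fails if it takes over 72 s, if anything falls off the work surface, if the arm or the gripper's body presses on something with over 40 N, if the wrist force passes 120 N, or if a joint passes its speed limit or range.

## Working session

There is one attempt and no reset: what is moved stays moved. The work goes in short steps, Python scripts to look and compute and a tool call to move; the robot and the scene stay as the last step left them, time stands still between calls to the robot, and variables do not carry over. Pictures are saved under pics/ and viewed, and the job is handed in when it is done.

Besides the shell and the picture viewer there is one more tool, called after "Call:" by a JSON object that holds its "api" and its "payload", one argument or row to a line. drive_tool: Moves the arm, as the interface text tells. Its arguments: {"type":"object","properties":{"plan":{"type":"array","items":{"type":"array","items":{"type":"array","items":{"type":"number"}}}},"squeeze":{"type":"number"}},"required":["plan"]}

```bash
ls; mkdir -p pics; python3 - <<'E'
from workcell import env
import cv2
s=env.get_state();print(s)
for n in("scene","top","wrist"):
    im=env.read_camera(n);cv2.imwrite(f"pics/{n}0.png",im[:,:,::-1])
    print(n,env.camera_model(n))
E
```

```text
pics
{'clock': 0.0, 'joint_pos': array([1.16138729e+00, 3.14027277e-01, 4.49542586e-02, 1.30362873e+00,
       6.16028176e-06, 1.43121690e+00]), 'qvel': array([ 0.00079105, -0.00145825,  0.00087742, -0.00020574,  0.00196397,
        0.00103329]), 'tau': array([-5.78192194e-04, -4.80623567e+01,  2.98536712e+01,  1.93107646e-02,
       -3.43298607e-04,  1.06465983e-06]), 'tcp_pos': array([0.1530377 , 0.5536554 , 0.20518355]), 'orientation': array([ 0.70049614,  0.09446213,  0.70086554, -0.09575784]), 'wrist_force': array([-0.51186658, -0.35600442, -1.37172137]), 'ft_torque': array([-0.03545246,  0.0385042 ,  0.0358335 ]), 'finger_gap': 0.08550610454274903}
scene {'camera_matrix': array([[539.70589017,   0.        , 281.91262632],
       [  0.        , 539.70589017, 209.94771354],
       [  0.        ,   0.        ,   1.        ]]), 'camera_from_world': array([[-0.35608086,  0.93441429,  0.00873783,  0.22955715],
       [ 0.61219409,  0.24033536, -0.75329762, -0.1718498 ],
       [-0.70599208, -0.26288562, -0.65762173,  1.82874526],
       [ 0.        ,  0.        ,  0.        ,  1.    
[... 287 characters left out ...]
, -0.0189702 , -0.22648961,  0.60219998],
       [ 0.22637592,  0.00796861, -0.97400742,  1.45987916],
       [ 0.        ,  0.        ,  0.        ,  1.        ]])}
wrist {'camera_matrix': array([[335.20617218,   0.        , 283.00328364],
       [  0.        , 335.20617218, 208.1350667 ],
       [  0.        ,   0.        ,   1.        ]]), 'T_tool_cam': array([[ 5.95138066e-04, -2.97970899e-01,  9.54574769e-01,
        -1.67882500e-01],
       [ 9.99999543e-01,  8.91413348e-04, -3.45203506e-04,
         4.58641806e-04],
       [-7.48060092e-04,  9.54574538e-01,  2.97971294e-01,
        -7.52564618e-02],
       [ 0.00000000e+00,  0.00000000e+00,  0.00000000e+00,
         1.00000000e+00]])}
```

View pics/scene0.png

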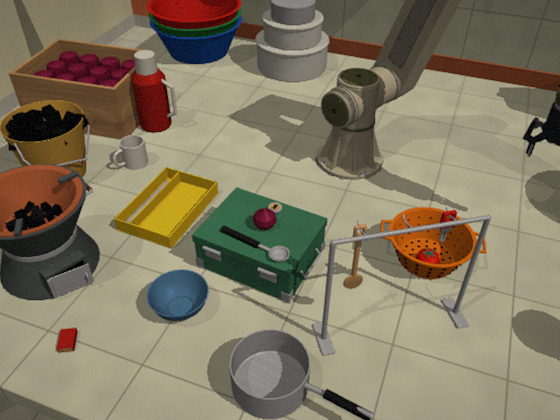

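View pics/top0.png

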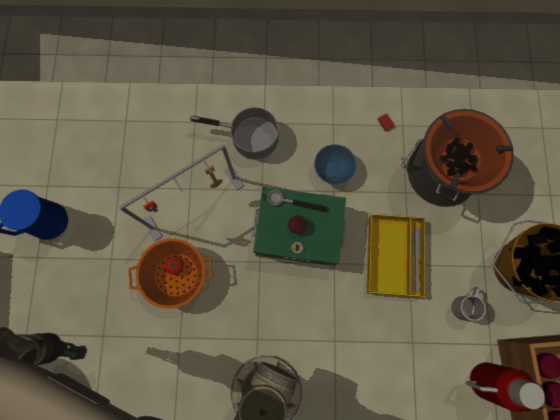

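View pics/wrist0.png

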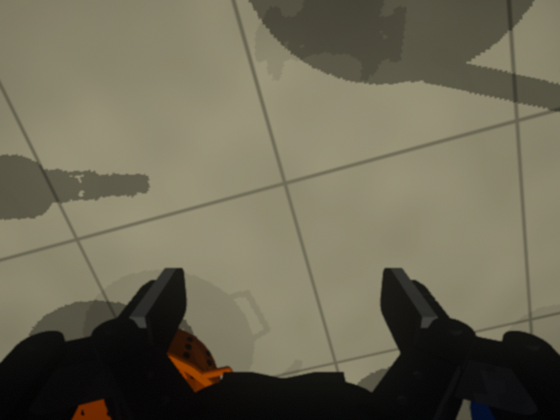

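```bash
cat > h.py <<'E'
import numpy as np, cv2
from workcell import env
from scipy.spatial.transform import Rotation as R
def ray(n,u,v):
    m=env.camera_model(n);K=m['camera_matrix']
    d=np.linalg.solve(K,[u,v,1.])
    if n=='wrist':
        s=env.get_state();q=s['orientation'];T=np.eye(4);T[:3,:3]=R.from_quat(q,scalar_first=True).as_matrix();T[:3,3]=s['tcp_pos']
        W=T@m['T_tool_cam']
    else: W=np.linalg.inv(m['camera_from_world'])
    return W[:3,3],W[:3,:3]@d
def px(n,u,v,z):
    o,d=ray(n,u,v);return o+d*(z-o[2])/d[2]
def tri(obs):
    A=np.zeros((3,3));b=np.zeros(3)
    for n,u,v in obs:
        o,d=ray(n,u,v);d=d/np.linalg.norm(d);P=np.eye(3)-np.outer(d,d);A+=P;b+=P@o
    p=np.linalg.solve(A,b)
    return p,[np.linalg.norm(np.cross(p-ray(*q)[0],ray(*q)[1]/np.linalg.norm(ray(*q)[1]))) for q in obs]
def proj(n,p):
    m=env.camera_model(n)
    if n=='wrist':
        s=env.get_state();T=np.eye(4);T[:3,:3]=R.from_quat(s['orientation'],scalar_first=True).as_matrix();T[:3,3]=s['tcp_pos']
        E=np.linalg.inv(T@m['T_tool_cam'])
    else:E=m['camera_from_world']
    c=E[:3,:3]@np.array(p)+E[:3,3];c=m['camera_matrix']@c;return c[:2]/c[2]
def crop(src,out,x0,y0,x1,y1,f):
    im=cv2.imread(src)[y0:y1,x0:x1];cv2.imwrite(out,cv2.resize(im,None,fx=f,fy=f,interpolation=cv2.INTER_CUBIC))
E
python3 - <<'E'
from h import *
crop('pics/top0.png','pics/t1.png',240,175,440,315,4)
crop('pics/top0.png','pics/t2.png',110,135,260,315,3)
crop('pics/scene0.png','pics/s1.png',110,150,340,310,3)
crop('pics/scene0.png','pics/s2.png',310,190,510,360,4)
E
```

```text
(no output)
```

View pics/t1.png

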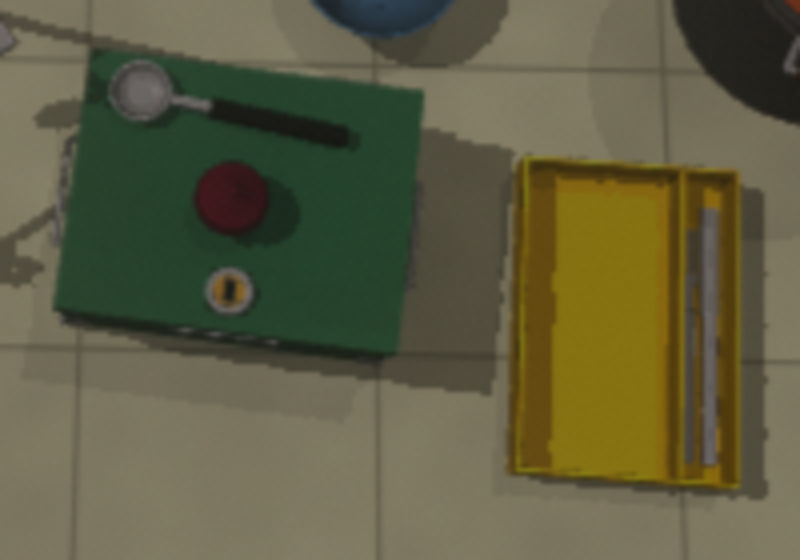

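View pics/t2.png

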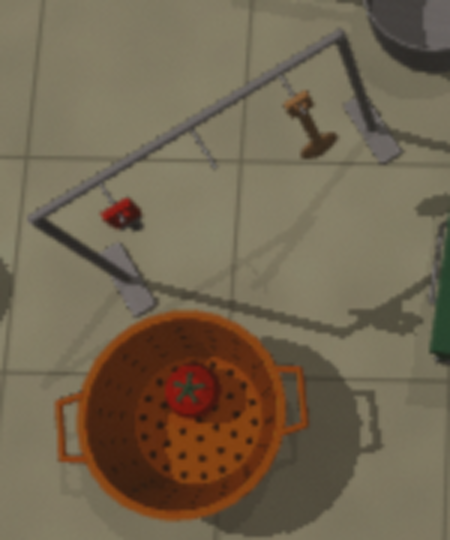

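View pics/s1.png

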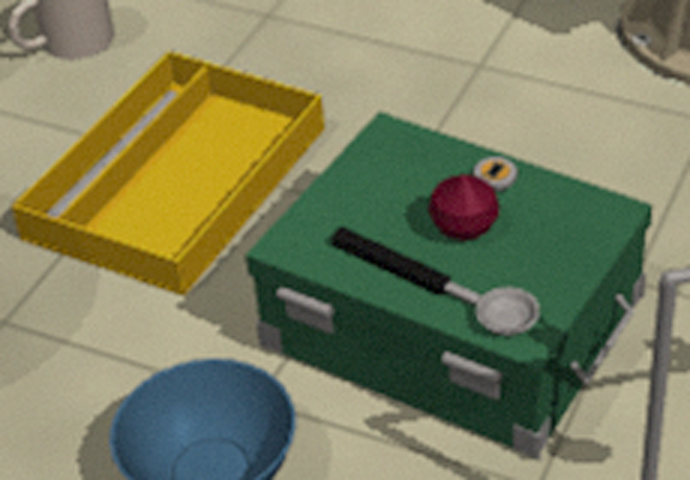

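View pics/s2.png

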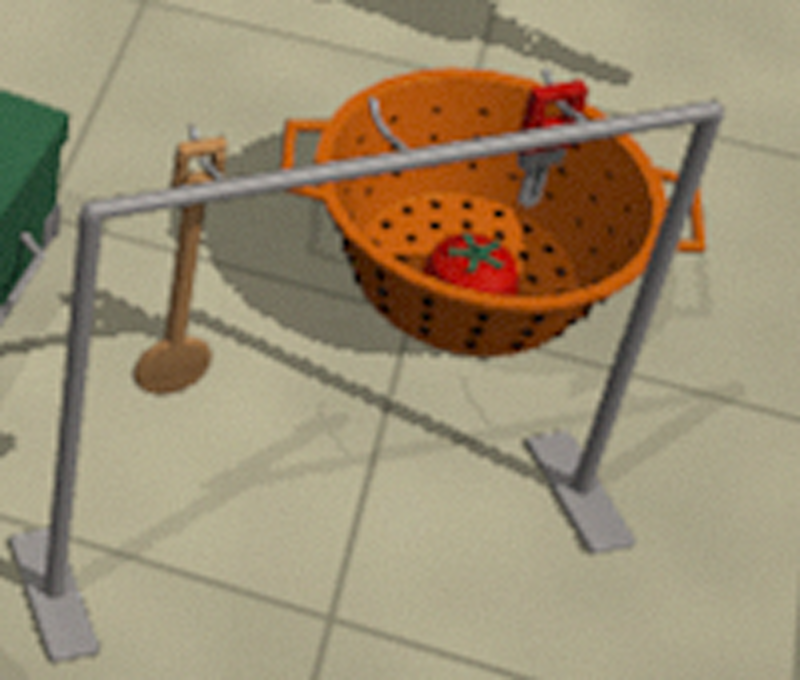

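```bash
python3 - <<'E'
from h import *
np.set_printoptions(precision=4,suppress=True)
T1=lambda x,y:(240+(x+.5)/4-.5,175+(y+.5)/4-.5)
T2=lambda x,y:(110+(x+.5)/3-.5,135+(y+.5)/3-.5)
S1=lambda x,y:(110+(x+.5)/3-.5,150+(y+.5)/3-.5)
S2=lambda x,y:(310+(x+.5)/4-.5,190+(y+.5)/4-.5)
P=lambda a,z:px('top',*a,z)
Q=lambda a,z:px('scene',*a,z)
def both(a,b): 
    r=tri([('top',*a),('scene',*b)]);return r[0],np.array(r[1])
c=[P(T1(*a),.12) for a in((95,52),(423,90),(397,350),(56,308))]
print('lid',c,'cen',np.mean(c,0),'ydir',np.arctan2(*(c[0]-c[1])[[0,1]]), 'sz',np.linalg.norm(c[0]-c[1]),np.linalg.norm(c[1]-c[2]))
cs=[Q(S1(*a),.12) for a in((380,113),(650,208),(550,350),(250,258))]
print('lid sc',cs,np.mean(cs,0))
print('lock',P(T1(230,291),.128),Q(S1(496,171),.128),both(T1(230,291),S1(496,171)))
print('onion top(z.145)',P(T1(231,198),.147),Q(S1(464,208),.147),both(T1(231,198),S1(464,208)))
print('spoon bowl',P(T1(141,90),.13),Q(S1(508,310),.13))
print('handle ends',P(T1(212,108),.134),P(T1(350,137),.134),Q(S1(447,283),.134),Q(S1(336,237),.134))
print('tray rim',[P(T1(*a),.045) for a in((520,158),(740,173),(738,487),(510,472))])
print('tray divider',[P(T1(*a),.04) for a in((683,170),(680,480))])
print('tray floor sc',[Q(S1(*a),.045) for a in((168,53),(325,98),(180,290),(16,208))])
print('tomato',both(T2(191,389),S2(478,262)),P(T2(191,389),.04),Q(S2(476,270),.029))
print('rail ends',P(T2(37,217),.32),P(T2(342,36),.32),Q(S2(715,108),.32),Q(S2(88,210),.32))
print('key top', both(T2(123,212),S2(557,100)),P(T2(122,204),.327),Q(S2(558,88),.32))
print('bowl',P((335,164),.06),Q((178,290),.06))
E
```

```text
lid [array([0.6551, 0.0208, 0.12  ]), array([ 0.6277, -0.2519,  0.12  ]), array([ 0.4122, -0.2282,  0.12  ]), array([0.4405, 0.0463, 0.12  ])] cen [ 0.5339 -0.1032  0.12  ] ydir 0.10009740542379583 sz 0.27409418900325483 0.21683112492850967
lid sc [array([ 0.4134, -0.2264,  0.12  ]), array([0.448 , 0.0491, 0.12  ]), array([0.639 , 0.0251, 0.12  ]), array([ 0.632 , -0.2473,  0.12  ])] [ 0.5331 -0.0999  0.12  ]
lock [ 0.4559 -0.0936  0.128 ] [ 0.4598 -0.0915  0.128 ] (array([ 0.4563, -0.0933,  0.1247]), array([0.0004, 0.0004]))
onion top(z.145) [ 0.5283 -0.0929  0.147 ] [ 0.5351 -0.0912  0.147 ] (array([ 0.5295, -0.0933,  0.1415]), array([0.0002, 0.0002]))
spoon bowl [ 0.6206 -0.0184  0.13  ] [ 0.6188 -0.0186  0.13  ]
handle ends [ 0.6055 -0.077   0.134 ] [ 0.5833 -0.1898  0.134 ] [ 0.6119 -0.075   0.134 ] [ 0.5952 -0.1836  0.134 ]
tray rim [array([ 0.588 , -0.3457,  0.045 ]), array([ 0.5785, -0.5349,  0.045 ]), array([ 0.3126, -0.519 ,  0.045 ]), array([ 0.321 , -0.3306,  0.045 ])]
tray divider [array([ 0.5812, -0.4874,  0.04  ]), array([ 0.3175, -0.4727,  0.04  ])]
tray floor sc [array([ 0.3191, -0.5187,  0.045 ]), array([ 0.3277, -0.3309,  0.045 ]), array([ 0.6246, -0.3297,  0.045 ]), array([ 0.5851, -0.5278,  0.045 ])]
tomato (array([0.4017, 0.3231, 0.0421]), array([0.0019, 0.0019])) [0.4022 0.3216 0.04  ] [0.3951 0.3251 0.029 ]
rail ends [0.5348 0.4124 0.32  ] [0.722  0.1319 0.32  ] [0.5333 0.418  0.32  ] [0.7263 0.1336 0.32  ]
key top (array([0.5437, 0.3376, 0.308 ]), array([0.0027, 0.0027])) [0.5474 0.3307 0.327 ] [0.5473 0.3388 0.32  ]
bowl [ 0.7626 -0.2258  0.06  ] [ 0.7612 -0.2264  0.06  ]
```

```bash
cat >> h.py <<'E'
def Rt(psi):
    c,s=np.cos(psi),np.sin(psi);x=np.array([0,0,-1.]);y=np.array([c,s,0]);return np.stack([x,y,np.cross(x,y)],1)
def cur():
    s=env.get_state();return s['tcp_pos'],R.from_quat(s['orientation'],scalar_first=True).as_matrix()
def psi():
    y=cur()[1][:,1];return np.arctan2(y[1],y[0])
def go(p,ps,n=None,start=None,grip=None):
    """print rows from start(or current) to world pos p, jaw angle ps; returns (p,R) predicted"""
    p0,R0=start if start else cur();p0=np.array(p0);Rg=Rt(ps);p=np.array(p)
    w=R.from_matrix(R0.T@Rg).as_rotvec()
    m=max(np.linalg.norm(p-p0)/.0400,np.degrees(np.linalg.norm(w))/7)
    n=n or int(np.ceil(m/5-1e-9)*5)
    Pc=p0.copy();Rc=R0.copy()
    for i in range(n):
        tgt=p0+(p-p0)*(i+1)/n
        Rn=R0@R.from_rotvec(w*(i+1)/n).as_matrix()
        t=np.round(Rc.T@(tgt-Pc)*100,1 if n>5 else 2);dw=np.round(np.degrees(R.from_matrix(Rc.T@Rn).as_rotvec()),1)
        print('[%s],'%','.join('%g'%(v+0) for v in [*t,*dw]), end='\n' if i%5==4 else ' ')
        Pc=Pc+Rc@t/100;Rc=Rc@R.from_rotvec(np.radians(dw)).as_matrix()
    print(f'  n={n} end',np.round(Pc,4));return Pc,Rc
E
python3 - <<'E'
from h import *
np.set_printoptions(precision=4,suppress=True)
T2=lambda x,y:(110+(x+.5)/3-.5,135+(y+.5)/3-.5)
S2=lambda x,y:(310+(x+.5)/4-.5,190+(y+.5)/4-.5)
pts=[T2(*a) for a in((80,415),(285,410),(185,311),(178,520))]
w=[px('top',*a,.09) for a in pts];print('rim',w)
print([px('top',*T2(*a),.006) for a in((135,420),(262,410),(200,482))])
print('handles',[px('top',*T2(*a),.085) for a in((57,430),(303,398))])
# rim from scene
print([px('scene',*S2(*a),.09) for a in((315,180),(663,200),(455,72),(510,308))])
p,Rr=cur();print(p,Rr,'psi',psi(),env.get_state()['joint_pos'])
E
```

```text
rim [array([0.3669, 0.4282, 0.09  ]), array([0.3767, 0.2057, 0.09  ]), array([0.4831, 0.3226, 0.09  ]), array([0.2579, 0.3132, 0.09  ])]
[array([0.3687, 0.3915, 0.006 ]), array([0.383 , 0.2464, 0.006 ]), array([0.3005, 0.3118, 0.006 ])]
handles [array([0.3506, 0.4534, 0.085 ]), array([0.3905, 0.1876, 0.085 ])]
[array([0.4146, 0.2115, 0.09  ]), array([0.3502, 0.4278, 0.09  ]), array([0.2714, 0.279 , 0.09  ]), array([0.4836, 0.3491, 0.09  ])]
[0.1531 0.5538 0.2054] [[-0.0006  0.2665  0.9638]
 [-0.0013  0.9638 -0.2665]
 [-1.     -0.0014 -0.0002]] psi 1.3009901906730734 [ 1.1614  0.3138  0.0452  1.3036 -0.      1.4312]
```

```bash
python3 - <<'E'
from h import *
a=go((.531,-.0925,.22),1.464)
a=go((.531,-.0925,.124),1.464,start=a)
E
```

```text
[-0.1,-2.6,2.7,-0.5,0,0], [0,-2.6,2.6,-0.4,0,0], [-0.1,-2.7,2.7,-0.5,0,0], [-0.1,-2.7,2.6,-0.5,0,0], [0,-2.7,2.6,-0.4,0,0],
[-0.1,-2.7,2.6,-0.5,0,0], [-0.1,-2.7,2.5,-0.5,0,0], [-0.1,-2.8,2.6,-0.4,0,0], [0,-2.8,2.5,-0.5,0,0], [-0.1,-2.8,2.4,-0.5,0,0],
[-0.1,-2.8,2.5,-0.4,0,0], [0,-2.8,2.4,-0.5,0,0], [-0.1,-2.9,2.5,-0.5,0,0.1], [-0.1,-2.9,2.3,-0.4,0,0], [-0.1,-2.9,2.4,-0.5,0,0],
[0,-2.9,2.4,-0.5,0,0], [-0.1,-2.9,2.3,-0.4,0,0], [-0.1,-3,2.3,-0.5,0,0], [-0.1,-3,2.3,-0.5,0,0], [0,-2.9,2.2,-0.4,0,0],
  n=20 end [ 0.5311 -0.092   0.2197]
[1.91,-0.01,0,0,0,0], [1.92,-0.01,0,0,0,0], [1.91,-0.01,0,0,0,0], [1.92,-0.01,0,0,0,0], [1.91,-0.01,0,0,0,0],
  n=5 end [ 0.531  -0.0925  0.124 ]
```

Call:
{"api": "drive_tool", "payload": {
  "plan": [
    [[-0.1, -2.6, 2.7, -0.5, 0, 0, 1], [0, -2.6, 2.6, -0.4, 0, 0, 1], [-0.1, -2.7, 2.7, -0.5, 0, 0, 1], [-0.1, -2.7, 2.6, -0.5, 0, 0, 1], [0, -2.7, 2.6, -0.4, 0, 0, 1]]
  ]
}}

```text
clock: 0.57
tcp_pos: [0.248, 0.3908, 0.2089]
orientation: [0.702, 0.081, 0.703, -0.081]
wrist_force: [0.6, -0.9, -1.4]
finger_gap: 0.0853
```

Call:
{"api": "drive_tool", "payload": {
  "plan": [
    [[-0.1, -2.7, 2.6, -0.5, 0, 0, 1], [-0.1, -2.7, 2.5, -0.5, 0, 0, 1], [-0.1, -2.8, 2.6, -0.4, 0, 0, 1], [0, -2.8, 2.5, -0.5, 0, 0, 1], [-0.1, -2.8, 2.4, -0.5, 0, 0, 1]]
  ]
}}

```text
clock: 0.98
tcp_pos: [0.3421, 0.2291, 0.213]
orientation: [0.704, 0.066, 0.704, -0.066]
wrist_force: [0.7, 0.1, 0.1]
finger_gap: 0.0854
```

Call:
{"api": "drive_tool", "payload": {
  "plan": [
    [[-0.1, -2.8, 2.5, -0.4, 0, 0, 1], [0, -2.8, 2.4, -0.5, 0, 0, 1], [-0.1, -2.9, 2.5, -0.5, 0, 0, 1], [-0.1, -2.9, 2.3, -0.4, 0, 0, 1], [-0.1, -2.9, 2.4, -0.5, 0, 0, 1]]
  ]
}}

```text
clock: 1.4
tcp_pos: [0.4367, 0.0674, 0.2171]
orientation: [0.705, 0.052, 0.705, -0.052]
wrist_force: [0.4, 1.9, 0.2]
finger_gap: 0.0853
```

Call:
{"api": "drive_tool", "payload": {
  "plan": [
    [[0, -2.9, 2.4, -0.5, 0, 0, 1], [-0.1, -2.9, 2.3, -0.4, 0, 0, 1], [-0.1, -3, 2.3, -0.5, 0, 0, 1], [-0.1, -3, 2.3, -0.5, 0, 0, 1], [0, -2.9, 2.2, -0.4, 0, 0, 1]]
  ]
}}

```text
clock: 1.82
tcp_pos: [0.5318, -0.0936, 0.22]
orientation: [0.706, 0.038, 0.706, -0.038]
wrist_force: [1.6, 1.4, 0.1]
finger_gap: 0.0857
```

```bash
python3 - <<'E'
from h import *
np.set_printoptions(precision=4,suppress=True)
print(cur(),psi(),env.get_state()['clock'])
im=env.read_camera('wrist');cv2.imwrite("pics/w1.png",im[:,:,::-1])
print(proj('wrist',(.531,-.0925,.145)),proj('wrist',(.457,-.093,.128)),proj('wrist',(.62,-.0185,.125)),proj('wrist',(.6005,-.11,.134)))
a=go((.531,-.0925,.124),1.464)
E
```

```text
(array([ 0.5318, -0.0936,  0.22  ]), array([[ 0.    ,  0.1075,  0.9942],
       [ 0.0001,  0.9942, -0.1075],
       [-1.    ,  0.0001,  0.    ]])) 1.4630753416343198 1.8167
[291.1466 200.7827] [279.6226  98.057 ] [384.9203 282.2553] [278.7942 277.7307]
[1.9,0.13,-0.11,-0.1,0,0], [1.9,0.13,-0.11,0,0.1,0.1], [1.9,0.12,-0.11,-0.1,0,0], [1.9,0.13,-0.11,0,0,0.1], [1.91,0.12,-0.1,-0.1,0.1,0],
  n=5 end [ 0.531  -0.0925  0.124 ]
```

View pics/w1.png

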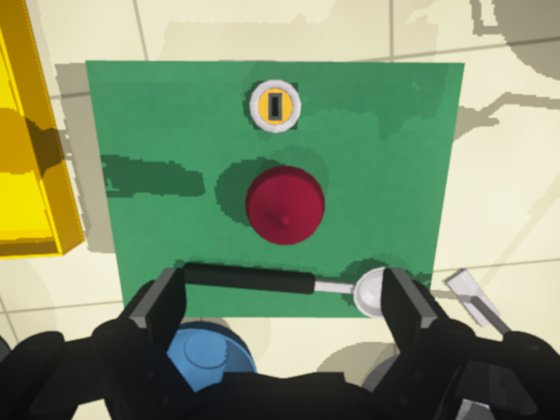

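```bash
python3 - <<'E'
from h import *
np.set_printoptions(precision=4,suppress=True)
print('lock',px('wrist',275,106,.128),'onion',px('wrist',285,206,.145),'bowl',px('wrist',380,293,.128))
a=px('wrist',186,276,.13);b=px('wrist',315,283,.13);print(a,b,np.arctan2(*(b-a)[[1,0]]))
c=[px('wrist',u,v,.12) for u,v in((88,61),(464,64),(434,318),(124,319))];print(c,np.mean(c,0))
crop('pics/w1.png','pics/w1c.png',220,70,330,150,7)
E
```

```text
lock [ 0.4622 -0.097   0.128 ] onion [ 0.5346 -0.0975  0.145 ] bowl [ 0.6284 -0.0238  0.128 ]
[ 0.5924 -0.1894  0.13  ] [ 0.6112 -0.0798  0.13  ] 1.4015413081236971
[array([ 0.4157, -0.2301,  0.12  ]), array([0.4482, 0.044 , 0.12  ]), array([0.6655, 0.0274, 0.12  ]), array([ 0.6356, -0.2597,  0.12  ])] [ 0.5413 -0.1046  0.12  ]
```

View pics/w1c.png

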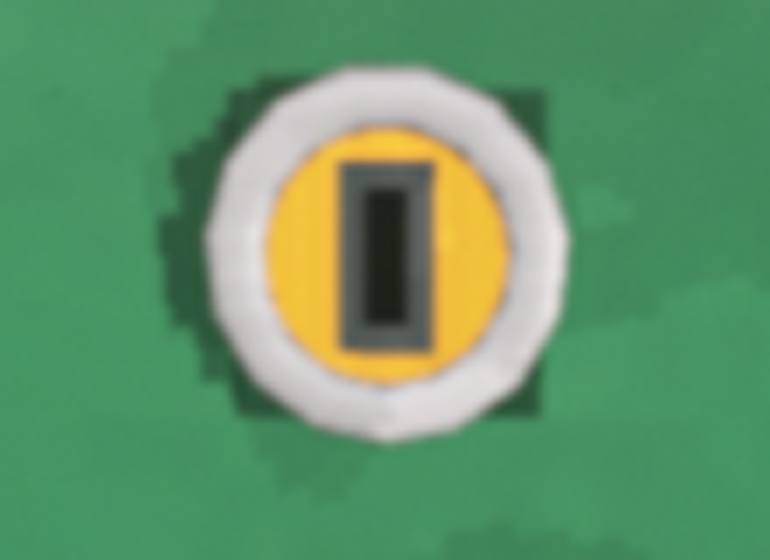

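Call:
{"api": "drive_tool", "payload": {
  "plan": [
    [[1.9, 0, 0, 0, 0, 0, 1], [1.9, 0, 0, 0, 0, 0, 1], [1.9, 0, 0, 0, 0, 0, 1], [1.9, 0, 0, 0, 0, 0, 1], [1.9, 0, 0, 0, 0, 0, 1]]
  ]
}}

```text
clock: 2.28
tcp_pos: [0.5309, -0.0914, 0.1239]
orientation: [0.706, 0.038, 0.706, -0.038]
wrist_force: [0.6, -0.6, 0.3]
finger_gap: 0.0853
```

Call:
{"api": "drive_tool", "payload": {
  "plan": [
    [[0, 0, 0, 0, 0, 0, 0.3], [0, 0, 0, 0, 0, 0, 0.3], [0, 0, 0, 0, 0, 0, 0.3], [0, 0, 0, 0, 0, 0, 0.3], [0, 0, 0, 0, 0, 0, 0.3]]
  ],
  "squeeze": 40
}}

```text
clock: 2.7
tcp_pos: [0.5322, -0.0918, 0.1264]
orientation: [0.707, 0.038, 0.705, -0.038]
wrist_force: [-0.0, -0.7, -0.1]
finger_gap: 0.0517
```

```bash
python3 - <<'E'
from h import *
s=env.get_state();print(s['tcp_pos'],s['finger_gap'],s['wrist_force'],s['clock'])
a=go((.531,-.0925,.26),1.464)
E
```

```text
[ 0.5321634  -0.09177403  0.12641967] 0.05171173884145138 [-0.00819324 -0.69538254 -0.06386635] 2.7
[-2.67,-0.02,-0.02,0,0,0], [-2.67,-0.02,-0.01,0,0.1,0], [-2.67,-0.01,-0.02,0,0,0], [-2.68,-0.02,-0.02,0,0,0], [-2.67,-0.02,-0.02,0,0,0],
  n=5 end [ 0.531  -0.0925  0.26  ]
```

Call:
{"api": "drive_tool", "payload": {
  "plan": [
    [[0, 0, 0, 0, 0, 0, 0.3], [0, 0, 0, 0, 0, 0, 0.3], [0, 0, 0, 0, 0, 0, 0.3], [0, 0, 0, 0, 0, 0, 0.3], [0, 0, 0, 0, 0, 0, 0.3]]
  ]
}}

```text
clock: 3.12
tcp_pos: [0.5323, -0.0918, 0.1263]
orientation: [0.707, 0.038, 0.705, -0.038]
wrist_force: [0.1, 0.1, 4.6]
finger_gap: 0.0513
```

```bash
python3 - <<'E'
from h import *
s=env.get_state();print(s['tcp_pos'],s['finger_gap'],s['wrist_force'],s['clock'])
im=env.read_camera('wrist');cv2.imwrite("pics/w2.png",im[:,:,::-1])
E
```

```text
[ 0.53230474 -0.09181417  0.12630662] 0.05134456479985359 [0.08995693 0.14329974 4.64685077] 3.1167
```

View pics/w2.png

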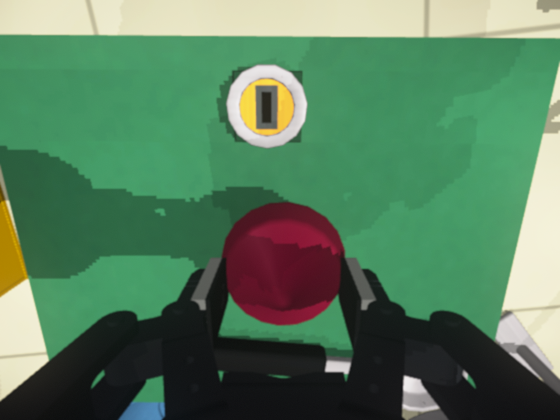

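Call:
{"api": "drive_tool", "payload": {
  "plan": [
    [[-0.5, 0, 0, 0, 0, 0, 0.3], [-1, 0, 0, 0, 0, 0, 0.3], [-1.5, 0, 0, 0, 0, 0, 0.3], [-2, 0, 0, 0, 0, 0, 0.3], [-2, 0, 0, 0, 0, 0, 0.3]]
  ]
}}

```text
clock: 3.58
tcp_pos: [0.5304, -0.0914, 0.1957]
orientation: [0.705, 0.038, 0.707, -0.038]
wrist_force: [0.4, 0.4, -0.8]
finger_gap: 0.0511
```

```bash
python3 - <<'E'
from h import *
s=env.get_state();print(s['tcp_pos'],s['finger_gap'],s['wrist_force'],s['clock'])
im=env.read_camera('wrist');cv2.imwrite("pics/w3.png",im[:,:,::-1])
im=env.read_camera('scene');cv2.imwrite("pics/s3.png",im[:,:,::-1])
crop('pics/s3.png','pics/s3c.png',180,120,380,300,3)
E
```

```text
[ 0.53043398 -0.09137036  0.19573628] 0.05105560416321083 [ 0.35412694  0.36468279 -0.84236156] 3.5833
```

View pics/w3.png

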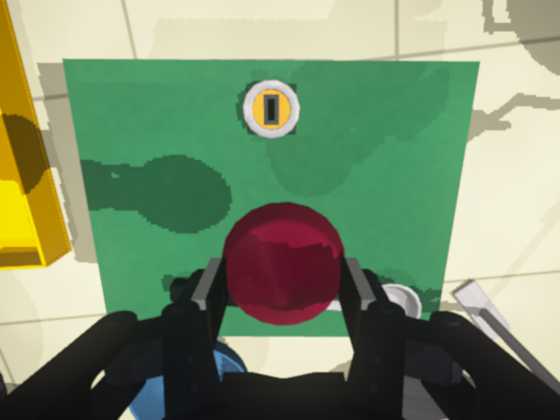

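View pics/s3c.png

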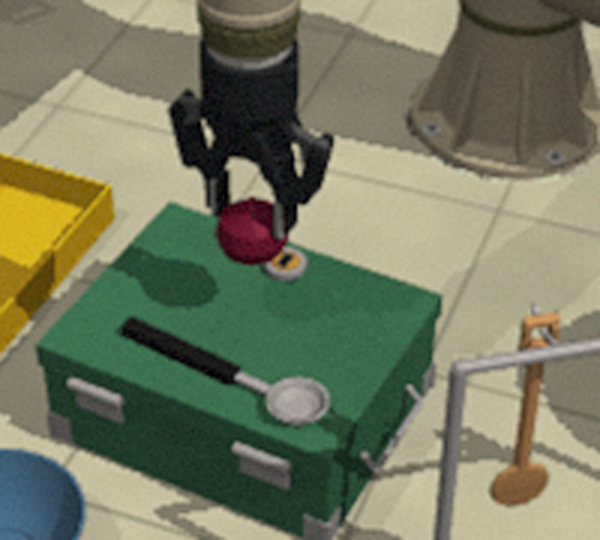

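```bash
python3 - <<'E'
from h import *
a=go((.335,.313,.20),1.70)
a=go((.335,.313,.017),1.70,start=a)
for p in [(.5304,-.0914,.1957),(.5304,-.0914,.2147)]: print(proj('scene',p))
E
```

```text
[0,2.5,-1.6,-0.9,0,0], [0,2.6,-1.6,-0.9,0,0], [-0.1,2.6,-1.5,-0.9,0.1,0], [0,2.6,-1.5,-0.9,0,0], [0,2.7,-1.4,-0.9,0,0],
[0,2.6,-1.4,-0.9,0,0], [0,2.7,-1.4,-0.9,0,0], [0,2.7,-1.3,-0.9,0.1,0.1], [-0.1,2.7,-1.2,-0.9,0,0], [0,2.8,-1.3,-0.9,0,0],
[0,2.7,-1.2,-0.9,0,0], [0,2.8,-1.1,-1,0,0], [0,2.8,-1.1,-0.9,0.1,0], [0,2.8,-1,-0.9,0,0], [0,2.9,-1,-0.9,0,0],
  n=15 end [0.3353 0.3133 0.1999]
[3.66,0,-0.01,0,0,0], [3.66,-0.01,-0.01,0,0,0], [3.65,0,0,0,0,0], [3.66,-0.01,-0.01,0,0,0], [3.66,0,-0.01,0,0,0],
  n=5 end [0.335 0.313 0.017]
[264.71568623 203.3378273 ]
[264.62199915 197.49901444]
```

Call:
{"api": "drive_tool", "payload": {
  "plan": [
    [[0, 2.5, -1.6, -0.9, 0, 0, 0.3], [0, 2.6, -1.6, -0.9, 0, 0, 0.3], [-0.1, 2.6, -1.5, -0.9, 0, 0, 0.3], [0, 2.6, -1.5, -0.9, 0, 0, 0.3], [0, 2.7, -1.4, -0.9, 0, 0, 0.3]]
  ]
}}

```text
clock: 4.1
tcp_pos: [0.4639, 0.0448, 0.1954]
orientation: [0.707, 0.01, 0.708, -0.01]
wrist_force: [0.4, 0.8, -0.5]
finger_gap: 0.0514
```

Call:
{"api": "drive_tool", "payload": {
  "plan": [
    [[0, 2.6, -1.4, -0.9, 0, 0, 0.3], [0, 2.7, -1.4, -0.9, 0, 0, 0.3], [0, 2.7, -1.3, -0.9, 0, 0, 0.3], [-0.1, 2.7, -1.2, -0.9, 0, 0, 0.3], [0, 2.8, -1.3, -0.9, 0, 0, 0.3]]
  ]
}}

```text
clock: 4.52
tcp_pos: [0.3978, 0.1796, 0.1967]
orientation: [0.707, -0.018, 0.707, 0.018]
wrist_force: [0.8, 0.7, 0.0]
finger_gap: 0.0512
```

Call:
{"api": "drive_tool", "payload": {
  "plan": [
    [[0, 2.7, -1.2, -0.9, 0, 0, 0.3], [0, 2.8, -1.1, -1, 0, 0, 0.3], [0, 2.8, -1.1, -0.9, 0, 0, 0.3], [0, 2.8, -1, -0.9, 0, 0, 0.3], [0, 2.9, -1, -0.9, 0, 0, 0.3]]
  ]
}}

```text
clock: 4.93
tcp_pos: [0.3323, 0.3147, 0.1966]
orientation: [0.705, -0.046, 0.706, 0.046]
wrist_force: [0.4, 0.1, -0.0]
finger_gap: 0.0517
```

```bash
python3 - <<'E'
from h import *
s=env.get_state();print(s['tcp_pos'],s['finger_gap'],s['wrist_force'],s['clock'],psi())
im=env.read_camera('wrist');cv2.imwrite("pics/w4.png",im[:,:,::-1])
a=go((.335,.313,.017),1.70)
print(proj('wrist',(.401,.322,.03)),proj('wrist',(.371,.318,.006)))
E
```

```text
[0.3322709  0.31467879 0.19656678] 0.05165617339158712 [ 0.38932631  0.09453516 -0.04103817] 4.9333 1.7013050351856283
[3.59,-0.14,0.09,0.1,0,0], [3.59,-0.13,0.08,0,0,-0.1], [3.59,-0.13,0.09,0.1,-0.1,0], [3.59,-0.13,0.08,0.1,0,0], [3.6,-0.13,0.08,0,0,-0.1],
  n=5 end [0.335 0.313 0.017]
[276.77712916 244.99663277] [277.04971751 211.57595773]
```

View pics/w4.png

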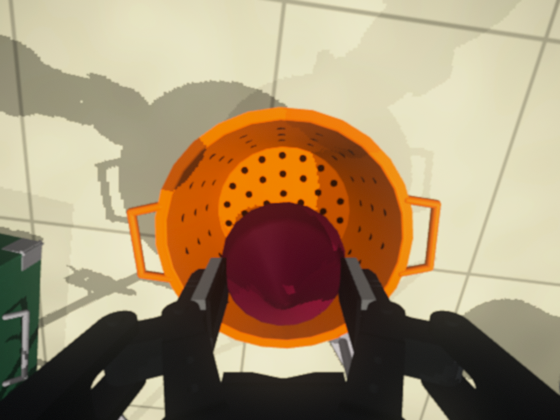

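```bash
python3 - <<'E'
from h import *
c=[px('wrist',u,v,.09) for u,v in((157,232),(412,232),(285,108),(290,346))];print(c,np.mean(c,0))
E
```

```text
[array([0.37690597, 0.21394135, 0.09      ]), array([0.34680635, 0.43553416, 0.09      ]), array([0.25859754, 0.31077273, 0.09      ]), array([0.47995547, 0.34639754, 0.09      ])] [0.36556633 0.32666144 0.09      ]
```

Call:
{"api": "drive_tool", "payload": {
  "plan": [
    [[3.8, 0, 0, 0, 0, 0, 0.3], [3.8, 0, 0, 0, 0, 0, 0.3], [3.8, 0, 0, 0, 0, 0, 0.3], [3.5, 0, 0, 0, 0, 0, 0.3], [2.5, 0, 0, 0, 0, 0, 0.3]]
  ]
}}

```text
clock: 5.4
tcp_pos: [0.3314, 0.3124, 0.0198]
orientation: [0.704, -0.047, 0.707, 0.045]
wrist_force: [-0.0, -0.4, -1.2]
finger_gap: 0.0514
```

```bash
python3 - <<'E'
from h import *
s=env.get_state();print(s['tcp_pos'],s['finger_gap'],s['wrist_force'],s['clock'],psi())
im=env.read_camera('scene');cv2.imwrite("pics/s5.png",im[:,:,::-1])
crop('pics/s5.png','pics/s5c.png',340,130,540,300,4)
E
```

```text
[0.33139282 0.3123732  0.01984   ] 0.05138704569412761 [-0.04124332 -0.35343845 -1.16205489] 5.4 1.7009380641493712
```

View pics/s5c.png

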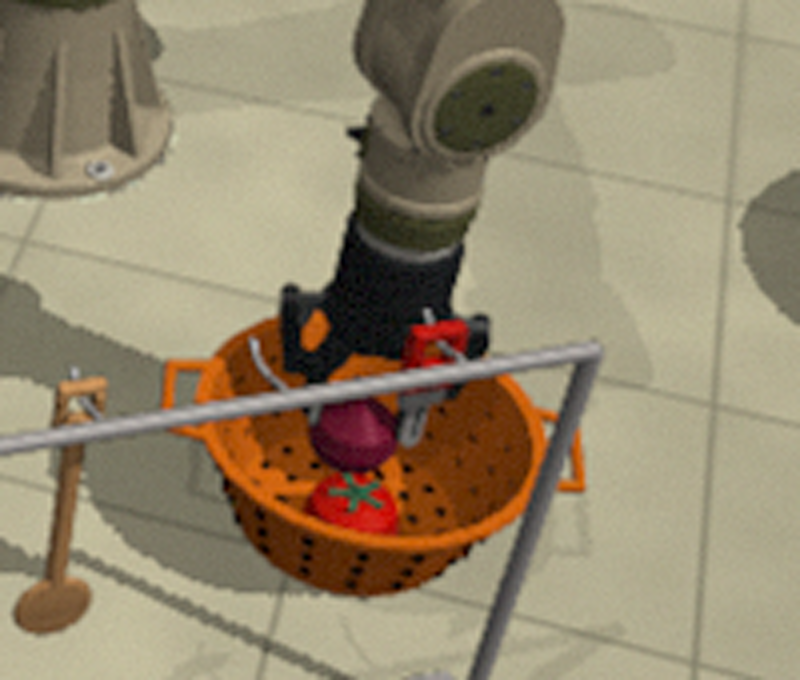

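Call:
{"api": "drive_tool", "payload": {
  "plan": [
    [[0.5, 0, 0, 0, 0, 0, 0.3], [0, 0, 0, 0, 0, 0, 0.9], [0, 0, 0, 0, 0, 0, 0.9], [0, 0, 0, 0, 0, 0, 0.9], [0, 0, 0, 0, 0, 0, 0.9]]
  ]
}}

```text
clock: 5.87
tcp_pos: [0.3351, 0.3148, 0.0199]
orientation: [0.707, -0.045, 0.704, 0.047]
wrist_force: [0.5, 0.0, -0.3]
finger_gap: 0.0768
```

Call:
{"api": "drive_tool", "payload": {
  "plan": [
    [[-2, 0, 0, 0, 0, 0, 0.9], [-3.5, 0, 0, 0, 0, 0, 0.9], [-4, 0, 0, 0, 0, 0, 0.9], [-4, 0, 0, 0, 0, 0, 0.9], [-4, 0, 0, 0, 0, 0, 0.9]]
  ]
}}

```text
clock: 6.28
tcp_pos: [0.3335, 0.3138, 0.1962]
orientation: [0.706, -0.046, 0.705, 0.046]
wrist_force: [1.0, 1.0, 0.6]
finger_gap: 0.077
```

```bash
python3 - <<'E'
from h import *
s=env.get_state();print(s['tcp_pos'],s['finger_gap'],s['wrist_force'],s['clock'],psi())
im=env.read_camera('scene');cv2.imwrite("pics/s6.png",im[:,:,::-1])
im=env.read_camera('wrist');cv2.imwrite("pics/w6.png",im[:,:,::-1])
crop('pics/s6.png','pics/s6c.png',340,130,540,300,4)
E
```

```text
[0.33349898 0.31383301 0.19624427] 0.07696043422724021 [1.02637274 0.96049437 0.56204212] 6.2833 1.7007355948949492
```

View pics/s6c.png

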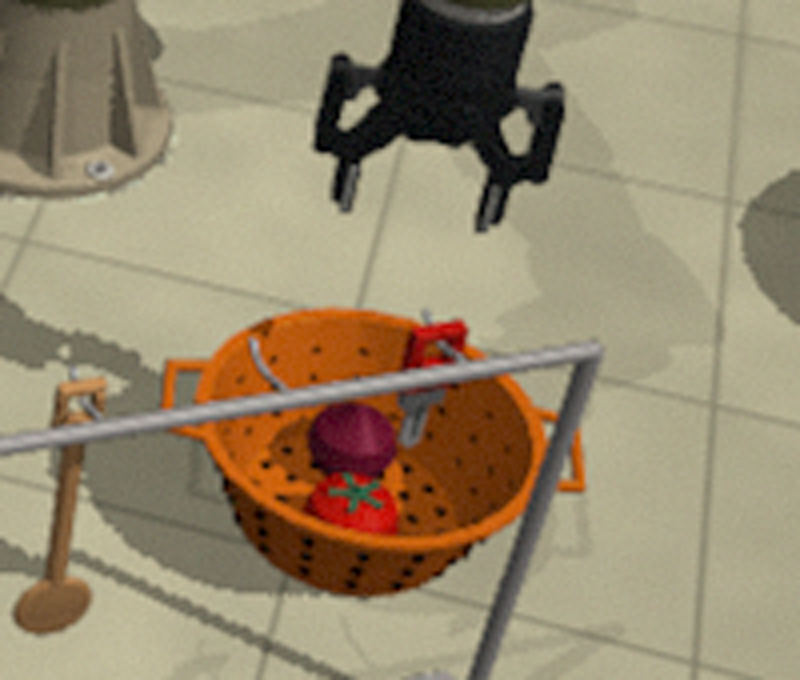

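View pics/w6.png

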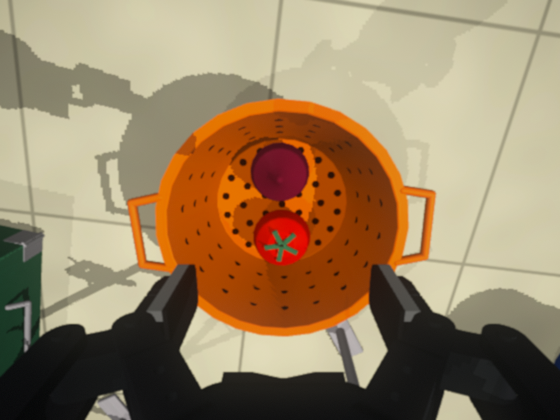

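```bash
python3 - <<'E'
from h import *
a=go((.603,-.112,.20),2.95)
E
```

```text
[0,-3.1,1.4,-4.8,0.1,0], [0,-3.1,1.1,-4.7,0,0], [0,-3.3,0.9,-4.8,0.1,0], [0,-3.3,0.6,-4.8,0,0], [0,-3.3,0.3,-4.8,0.1,0],
[0,-3.4,0,-4.7,0,0.1], [0,-3.3,-0.3,-4.8,0.1,0], [0,-3.4,-0.5,-4.8,0.1,0], [0,-3.2,-0.8,-4.7,0,0], [0,-3.2,-1.1,-4.8,0.1,0],
[0,-3.1,-1.3,-4.8,0,0], [0,-3,-1.6,-4.8,0.1,0], [0,-2.8,-1.8,-4.7,0,0], [0,-2.6,-2.1,-4.8,0.1,0], [0,-2.5,-2.2,-4.8,0.1,0],
  n=15 end [ 0.6028 -0.1117  0.2003]
```

Call:
{"api": "drive_tool", "payload": {
  "plan": [
    [[0, -3.1, 1.4, -4.8, 0, 0, 0.7], [0, -3.1, 1.1, -4.7, 0, 0, 0.7], [0, -3.3, 0.9, -4.8, 0, 0, 0.7], [0, -3.3, 0.6, -4.8, 0, 0, 0.7], [0, -3.3, 0.3, -4.8, 0, 0, 0.7]]
  ]
}}

```text
clock: 6.8
tcp_pos: [0.423, 0.1702, 0.1939]
orientation: [0.681, -0.193, 0.68, 0.193]
wrist_force: [1.0, 0.1, -0.1]
finger_gap: 0.0597
```

Call:
{"api": "drive_tool", "payload": {
  "plan": [
    [[0, -3.4, 0, -4.7, 0, 0, 0.6], [0, -3.3, -0.3, -4.8, 0, 0, 0.6], [0, -3.4, -0.5, -4.8, 0, 0, 0.6], [0, -3.2, -0.8, -4.7, 0, 0, 0.6], [0, -3.2, -1.1, -4.8, 0, 0, 0.6]]
  ]
}}

```text
clock: 7.22
tcp_pos: [0.511, 0.0264, 0.1938]
orientation: [0.627, -0.329, 0.626, 0.328]
wrist_force: [-0.0, 0.1, 0.6]
finger_gap: 0.0515
```

Call:
{"api": "drive_tool", "payload": {
  "plan": [
    [[0, -3.1, -1.3, -4.8, 0, 0, 0.5], [0, -3, -1.6, -4.8, 0, 0, 0.5], [0, -2.8, -1.8, -4.7, 0, 0, 0.5], [0, -2.6, -2.1, -4.8, 0, 0, 0.5], [0, -2.5, -2.2, -4.8, 0, 0, 0.5]]
  ]
}}

```text
clock: 7.63
tcp_pos: [0.5995, -0.116, 0.1937]
orientation: [0.545, -0.451, 0.544, 0.451]
wrist_force: [0.0, -0.7, 0.4]
finger_gap: 0.0429
```

```bash
python3 - <<'E'
from h import *
s=env.get_state();print(s['tcp_pos'],s['finger_gap'],s['clock'],psi(),s['joint_pos'])
im=env.read_camera('wrist');cv2.imwrite("pics/w7.png",im[:,:,::-1])
im=env.read_camera('top');cv2.imwrite("pics/t7.png",im[:,:,::-1])
E
```

```text
[ 0.59954673 -0.11597555  0.19370402] 0.04285124947523855 7.6333 2.9541461745955058 [-3.22511559e-01  3.85984685e-01  1.20114551e-01  1.30391142e+00
  9.21410311e-05 -1.70586134e+00]
```

View pics/w7.png

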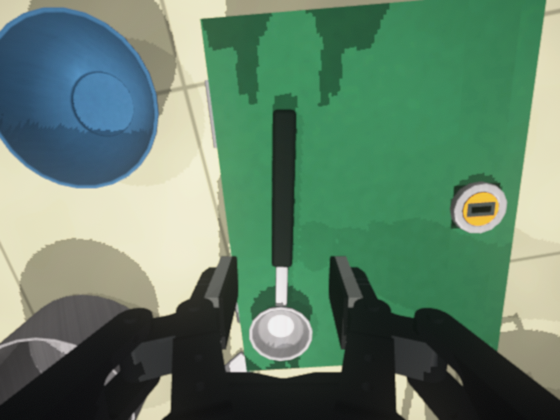

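```bash
python3 - <<'E'
from h import *
np.set_printoptions(precision=4,suppress=True)
for u,v,z in ((284,111,.134),(282,266,.134),(281,331,.125)): print(px('wrist',u,v,z))
a=px('wrist',284,111,.134);b=px('wrist',282,266,.134);d=b-a;print(np.linalg.norm(d),np.arctan2(d[1],d[0]),b-d/np.linalg.norm(d)*.035)
p,Rr=cur();print(proj('wrist',p),proj('wrist',p+[0,0,-.06]))
print('lock',px('wrist',481,209,.128))
g=(.604,-.112)
x=go((*g,.1225),2.958)
E
```

```text
[ 0.5879 -0.1888  0.134 ]
[ 0.6106 -0.0798  0.134 ]
[ 0.6239 -0.017   0.125 ]
0.11129752874252094 1.3648889100369148 [ 0.6035 -0.1141  0.134 ]
[284.3764 249.0688] [284.3141 214.5532]
lock [ 0.4607 -0.0942  0.128 ]
[1.4,-0.02,0.15,-0.1,0,0], [1.4,-0.03,0.14,-0.1,0,0.1], [1.41,-0.03,0.15,-0.2,0,0], [1.4,-0.02,0.14,-0.1,-0.1,0], [1.4,-0.03,0.14,-0.1,0,0],
  n=5 end [ 0.604  -0.112   0.1225]
```

Call:
{"api": "drive_tool", "payload": {
  "plan": [
    [[1.5, 0, 0.1, 0, 0, 0, 0.5], [1.5, 0, 0.1, 0, 0, 0, 0.5], [1.5, 0, 0, 0, 0, 0, 0.5], [1.5, 0, 0, 0, 0, 0, 0.5], [1, 0, 0, 0, 0, 0, 0.5]]
  ]
}}

```text
clock: 8.15
tcp_pos: [0.5985, -0.1115, 0.1221]
orientation: [0.545, -0.45, 0.546, 0.45]
wrist_force: [-0.1, 0.3, 0.2]
finger_gap: 0.0424
```

Call:
{"api": "drive_tool", "payload": {
  "plan": [
    [[0, 0, 0, 0, 0, 0, 0], [0, 0, 0, 0, 0, 0, 0], [0, 0, 0, 0, 0, 0, 0], [0, 0, 0, 0, 0, 0, 0], [0, 0, 0, 0, 0, 0, 0]]
  ],
  "squeeze": 60
}}

```text
clock: 8.57
tcp_pos: [0.6, -0.1125, 0.1242]
orientation: [0.546, -0.451, 0.545, 0.449]
wrist_force: [0.4, -0.4, -0.1]
finger_gap: 0.0
```

Call:
{"api": "drive_tool", "payload": {
  "plan": [
    [[-0.5, 0, 0, 0, 0, 0, 0], [-1.5, 0, 0, 0, 0, 0, 0], [-2, 0, 0, 0, 0, 0, 0], [-2, 0, 0, 0, 0, 0, 0], [-2, 0, 0, 0, 0, 0, 0]]
  ]
}}

```text
clock: 8.98
tcp_pos: [0.5993, -0.1123, 0.2046]
orientation: [0.546, -0.45, 0.545, 0.45]
wrist_force: [-0.3, -0.4, 0.4]
finger_gap: 0.0001
```

```bash
python3 - <<'E'
from h import *
s=env.get_state();print(s['tcp_pos'],s['finger_gap'],s['clock'],psi(),s['wrist_force'])
im=env.read_camera('wrist');cv2.imwrite("pics/w8.png",im[:,:,::-1])
im=env.read_camera('scene');cv2.imwrite("pics/s8.png",im[:,:,::-1])
crop('pics/s8.png','pics/s8c.png',180,130,380,300,4)
E
```

```text
[ 0.5992854  -0.11231255  0.20460721] 5.92301928019741e-05 8.9833 2.9502651172465453 [-0.29245424 -0.3691214   0.4092515 ]
```

View pics/w8.png

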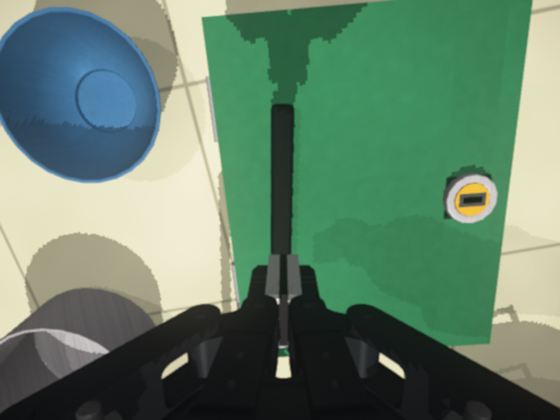

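View pics/s8c.png

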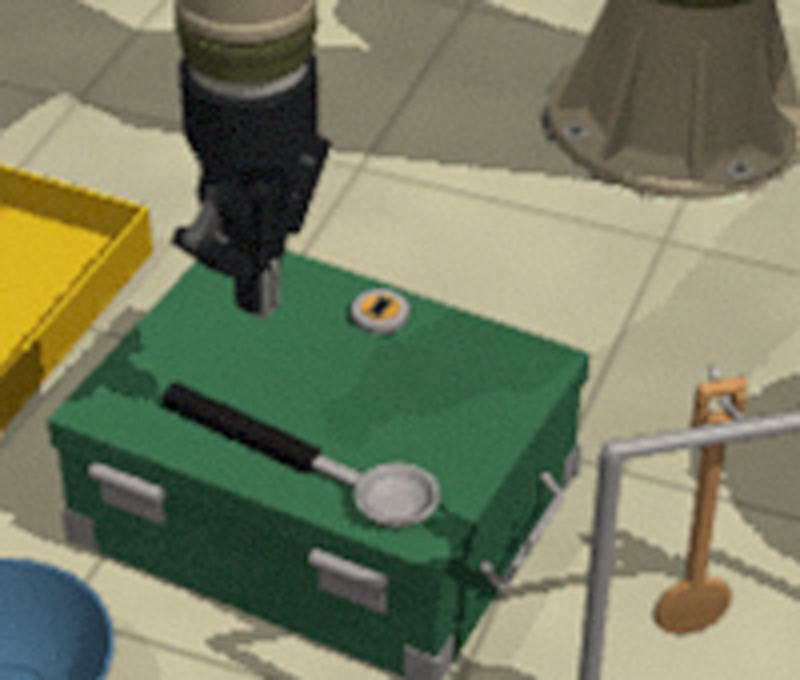

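```bash
python3 - <<'E'
from h import *
p,_=cur()
im=env.read_camera('top');cv2.imwrite("pics/t8.png",im[:,:,::-1])
for dz in(0,.01,.02): print(proj('scene',p+[0,0,dz]),proj('top',p+[0,0,dz]),proj('wrist',p+[0,0,dz]))
crop('pics/t8.png','pics/t8c.png',230,170,370,280,5)
E
```

```text
[245.1203249  215.24805826] [304.83284488 197.47237758] [282.93393844 250.48657301]
[244.9693935  212.12496567] [305.00588737 196.67534129] [282.81749348 258.64640964]
[244.8169161  208.96988337] [305.18138439 195.86699941] [282.68728214 267.77092046]
```

View pics/t8c.png

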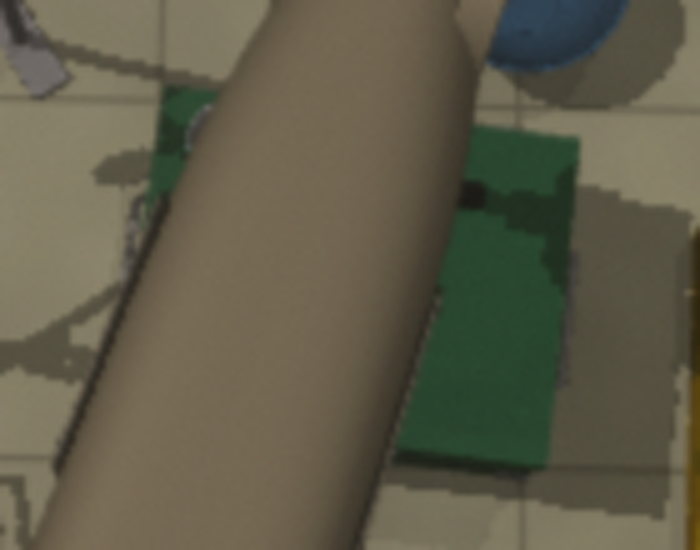

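Call:
{"api": "drive_tool", "payload": {
  "plan": [
    [[0, 0, 0, 0, 0, 0, 0.5], [2, 0, 0, 0, 0, 0, 0.5], [2, 0, 0, 0, 0, 0, 0.5], [2, 0, 0, 0, 0, 0, 0.5], [2, 0, 0, 0, 0, 0, 0.5]]
  ]
}}

```text
clock: 9.55
tcp_pos: [0.5983, -0.112, 0.1209]
orientation: [0.545, -0.449, 0.546, 0.451]
wrist_force: [1.9, -0.2, 0.3]
finger_gap: 0.0425
```

Call:
{"api": "drive_tool", "payload": {
  "plan": [
    [[0.5, 0, 0, 0, 0, 0, 0.4], [0.4, 0, 0, 0, 0, 0, 0.4], [0.3, 0, 0, 0, 0, 0, 0.4], [0, 0, 0, 0, 0, 0, 0.4], [0, 0, 0, 0, 0, 0, 0.4]]
  ]
}}

```text
clock: 9.97
tcp_pos: [0.5999, -0.1125, 0.112]
orientation: [0.546, -0.45, 0.545, 0.45]
wrist_force: [1.3, 0.0, -0.2]
finger_gap: 0.0336
```

Call:
{"api": "drive_tool", "payload": {
  "plan": [
    [[0.3, 0, 0, 0, 0, 0, 0.4], [0.2, 0, 0, 0, 0, 0, 0.4], [0, 0, 0, 0, 0, 0, 0.1], [0, 0, 0, 0, 0, 0, 0.1], [0, 0, 0, 0, 0, 0, 0.1]]
  ]
}}

```text
clock: 10.38
tcp_pos: [0.5995, -0.1123, 0.1065]
orientation: [0.546, -0.45, 0.545, 0.45]
wrist_force: [-0.6, 0.9, 1.7]
finger_gap: 0.0126
```

```bash
python3 - <<'E'
from h import *
s=env.get_state();print(s['tcp_pos'],s['finger_gap'],s['clock'],psi(),s['wrist_force'])
im=env.read_camera('wrist');cv2.imwrite("pics/w9.png",im[:,:,::-1])
E
```

```text
[ 0.59950411 -0.11234029  0.1064878 ] 0.012579922910791005 10.3833 2.9503526888244904 [-0.61624814  0.91571007  1.67328029]
```

View pics/w9.png

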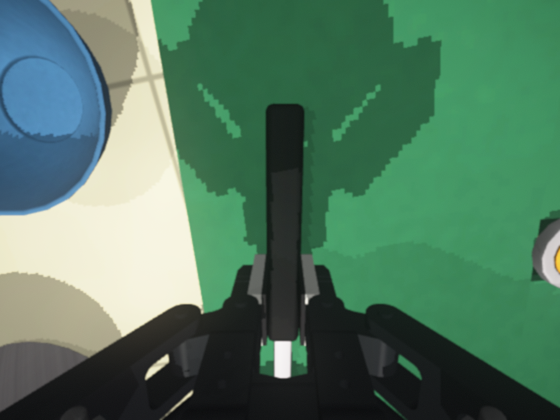

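Call:
{"api": "drive_tool", "payload": {
  "plan": [
    [[0, 0, 0, 0, 0, 0, 0.4], [0, 0, 0, 0, 0, 0, 0.4], [0.2, 0, 0, 0, 0, 0, 0.4], [0.2, 0, 0, 0, 0, 0, 0.4], [0.1, 0, 0, 0, 0, 0, 0.4]]
  ]
}}

```text
clock: 10.85
tcp_pos: [0.5991, -0.1122, 0.1006]
orientation: [0.545, -0.45, 0.546, 0.45]
wrist_force: [-0.0, 0.2, 0.1]
finger_gap: 0.034
```

Call:
{"api": "drive_tool", "payload": {
  "plan": [
    [[0, 0, 0, 0, 0, 0, 0.1], [0, 0, 0, 0, 0, 0, 0.1], [0, 0, 0, 0, 0, 0, 0.1], [0, 0, 0, 0, 0, 0, 0.1], [0, 0, 0, 0, 0, 0, 0.1]]
  ]
}}

```text
clock: 11.27
tcp_pos: [0.5993, -0.1123, 0.101]
orientation: [0.545, -0.45, 0.545, 0.45]
wrist_force: [-0.2, -0.3, -0.8]
finger_gap: 0.014
```

Call:
{"api": "drive_tool", "payload": {
  "plan": [
    [[-0.5, 0, 0, 0, 0, 0, 0.1], [-1.5, 0, 0, 0, 0, 0, 0.1], [-2, 0, 0, 0, 0, 0, 0.1], [-2, 0, 0, 0, 0, 0, 0.1], [-2, 0, 0, 0, 0, 0, 0.1]]
  ]
}}

```text
clock: 11.68
tcp_pos: [0.5991, -0.1122, 0.1821]
orientation: [0.545, -0.45, 0.546, 0.45]
wrist_force: [1.6, 0.1, -0.8]
finger_gap: 0.014
```

```bash
python3 - <<'E'
from h import *
s=env.get_state();print(s['tcp_pos'],s['finger_gap'],s['clock'],psi(),s['wrist_force'])
im=env.read_camera('scene');cv2.imwrite("pics/s10.png",im[:,:,::-1])
im=env.read_camera('wrist');cv2.imwrite("pics/w10.png",im[:,:,::-1])
crop('pics/s10.png','pics/s10c.png',180,110,380,280,4)
E
```

```text
[ 0.59910631 -0.11224885  0.18210266] 0.014024233368586707 11.6833 2.950325707595789 [ 1.57555895  0.08743226 -0.77925619]
```

View pics/s10c.png

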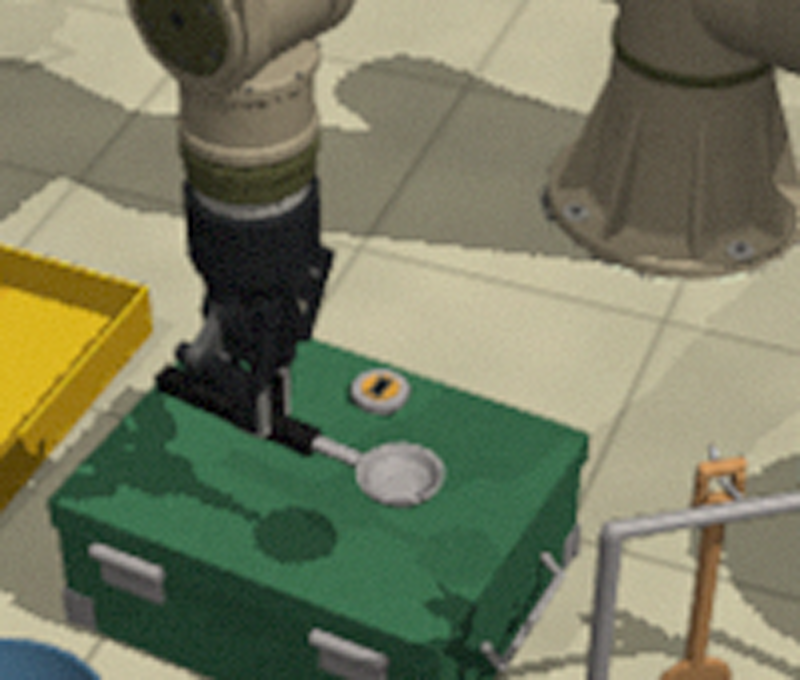

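View pics/w10.png

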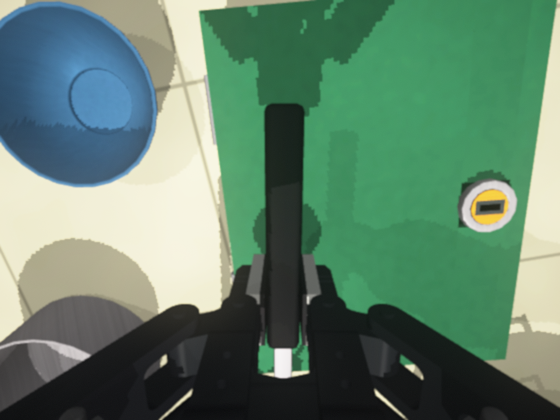

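```bash
python3 - <<'E'
from h import *
a=go((.430,-.409,.14),1.514)
E
```

```text
[0.3,0.7,-2.2,5.5,0,0], [0.3,0.6,-2.2,5.5,0,0], [0.3,0.3,-2.2,5.5,0.1,0.1], [0.3,0.1,-2.3,5.4,0,0], [0.3,-0.1,-2.3,5.5,0,0],
[0.3,-0.3,-2.3,5.5,0,0], [0.3,-0.5,-2.2,5.5,0,0.1], [0.3,-0.8,-2.1,5.5,0,0], [0.3,-1,-2.1,5.5,0,0], [0.3,-1.1,-2,5.5,0.1,0],
[0.3,-1.3,-1.8,5.5,0,0.1], [0.3,-1.5,-1.7,5.4,0,0], [0.3,-1.7,-1.6,5.5,0,0], [0.3,-1.8,-1.4,5.5,0,0], [0.3,-1.9,-1.2,5.5,0,0],
  n=15 end [ 0.43   -0.4088  0.1402]
```

Call:
{"api": "drive_tool", "payload": {
  "plan": [
    [[0.3, 0.7, -2.2, 5.5, 0, 0, 0.1], [0.3, 0.6, -2.2, 5.5, 0, 0, 0.1], [0.3, 0.3, -2.2, 5.5, 0, 0, 0.1], [0.3, 0.1, -2.3, 5.4, 0, 0, 0.1], [0.3, -0.1, -2.3, 5.5, 0, 0, 0.1]]
  ]
}}

```text
clock: 12.2
tcp_pos: [0.5412, -0.2115, 0.1651]
orientation: [0.637, -0.306, 0.637, 0.307]
wrist_force: [-0.4, -1.2, -0.6]
finger_gap: 0.014
```

Call:
{"api": "drive_tool", "payload": {
  "plan": [
    [[0.3, -0.3, -2.3, 5.5, 0, 0, 0.1], [0.3, -0.5, -2.2, 5.5, 0, 0, 0.1], [0.3, -0.8, -2.1, 5.5, 0, 0, 0.1], [0.3, -1, -2.1, 5.5, 0, 0, 0.1], [0.3, -1.1, -2, 5.5, 0, 0, 0.1]]
  ]
}}

```text
clock: 12.62
tcp_pos: [0.4836, -0.3104, 0.1501]
orientation: [0.692, -0.146, 0.692, 0.147]
wrist_force: [0.3, 0.6, -1.0]
finger_gap: 0.0139
```

Call:
{"api": "drive_tool", "payload": {
  "plan": [
    [[0.3, -1.3, -1.8, 5.5, 0, 0, 0.1], [0.3, -1.5, -1.7, 5.4, 0, 0, 0.1], [0.3, -1.7, -1.6, 5.5, 0, 0, 0.1], [0.3, -1.8, -1.4, 5.5, 0, 0, 0.1], [0.3, -1.9, -1.2, 5.5, 0, 0, 0.1]]
  ]
}}

```text
clock: 13.03
tcp_pos: [0.4267, -0.4085, 0.135]
orientation: [0.707, 0.022, 0.707, -0.021]
wrist_force: [0.7, 0.1, -1.4]
finger_gap: 0.0138
```

```bash
python3 - <<'E'
from h import *
s=env.get_state();print(s['tcp_pos'],s['finger_gap'],s['clock'],psi(),s['wrist_force'])
im=env.read_camera('wrist');cv2.imwrite("pics/w11.png",im[:,:,::-1])
im=env.read_camera('scene');cv2.imwrite("pics/s11.png",im[:,:,::-1])
crop('pics/s11.png','pics/s11c.png',90,110,290,280,4)
a=go((.430,-.409,-.01),1.514)
E
```

```text
[ 0.42669939 -0.40854099  0.13504528] 0.01377433395909517 13.0333 1.5090987311226138 [ 0.6947542   0.12522144 -1.42147624]
[2.89,0.03,0.09,-0.1,0,0], [2.89,0.03,0.09,0,0,0], [2.89,0.03,0.09,-0.1,0,0], [2.89,0.03,0.08,-0.1,-0.1,0], [2.89,0.02,0.09,0,0,0],
  n=5 end [ 0.43  -0.409 -0.01 ]
```

View pics/w11.png

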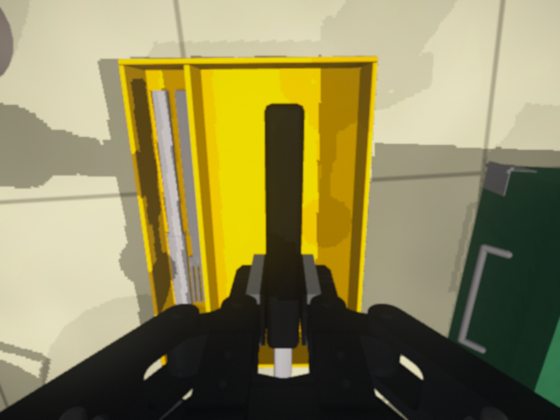

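View pics/s11c.png

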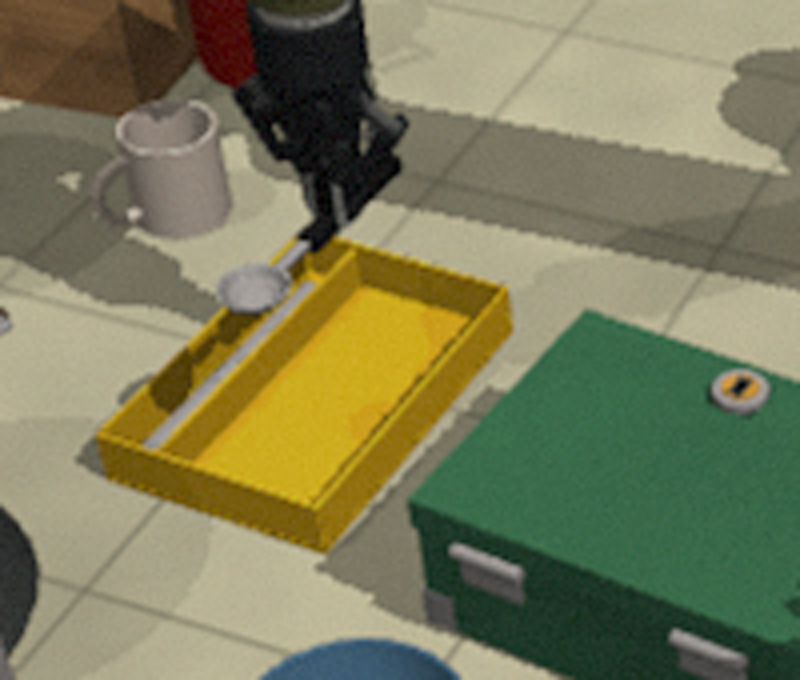

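Call:
{"api": "drive_tool", "payload": {
  "plan": [
    [[3.5, 0, 0.1, 0, 0, 0, 0.1], [3.5, 0, 0.1, 0, 0, 0, 0.1], [3.5, 0, 0.1, 0, 0, 0, 0.1], [2.5, 0, 0, 0, 0, 0, 0.1], [1.3, 0, 0, 0, 0, 0, 0.1]]
  ]
}}

```text
clock: 13.55
tcp_pos: [0.4289, -0.4048, -0.0113]
orientation: [0.705, 0.021, 0.708, -0.018]
wrist_force: [-0.1, -0.6, -0.9]
finger_gap: 0.0138
```

Call:
{"api": "drive_tool", "payload": {
  "plan": [
    [[0.3, 0, 0, 0, 0, 0, 0.1], [0, 0, 0, 0, 0, 0, 0.1], [0, 0, 0, 0, 0, 0, 0.4], [0, 0, 0, 0, 0, 0, 0.4], [0, 0, 0, 0, 0, 0, 0.4]]
  ]
}}

```text
clock: 13.97
tcp_pos: [0.4318, -0.4093, -0.0081]
orientation: [0.708, 0.019, 0.706, -0.021]
wrist_force: [-0.1, 0.7, -0.2]
finger_gap: 0.0343
```

Call:
{"api": "drive_tool", "payload": {
  "plan": [
    [[-1, 0, 0, 0, 0, 0, 0.4], [-3, 0, 0, 0, 0, 0, 0.4], [-4, 0, 0, 0, 0, 0, 0.4], [-4, 0, 0, 0, 0, 0, 0.4], [-4, 0, 0, 0, 0, 0, 0.4]]
  ]
}}

```text
clock: 14.38
tcp_pos: [0.4306, -0.408, 0.1533]
orientation: [0.707, 0.02, 0.707, -0.02]
wrist_force: [1.4, -1.9, -0.6]
finger_gap: 0.0342
```

```bash
python3 - <<'E'
from h import *
s=env.get_state();print(s['tcp_pos'],s['finger_gap'],s['clock'],psi(),s['wrist_force'])
im=env.read_camera('wrist');cv2.imwrite("pics/w12.png",im[:,:,::-1])
im=env.read_camera('scene');cv2.imwrite("pics/s12.png",im[:,:,::-1])
crop('pics/s12.png','pics/s12c.png',90,110,290,280,4)
E
```

```text
[ 0.4305551  -0.40803714  0.15334544] 0.03424339881164523 14.3833 1.5139385512299566 [ 1.37575199 -1.92180592 -0.60779058]
```

View pics/w12.png

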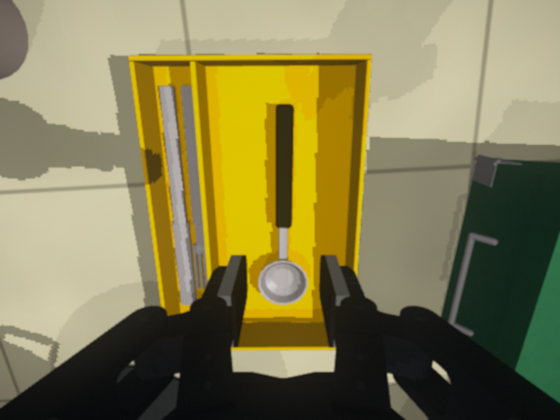

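View pics/s12c.png

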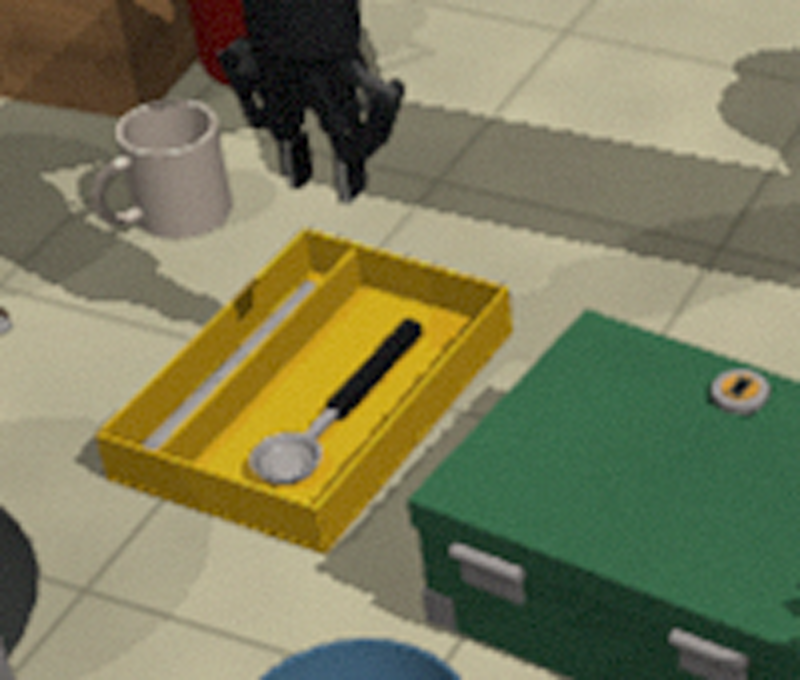

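```bash
python3 - <<'E'
from h import *
a=go((.458,-.094,.21),3.03)
E
```

```text
[-0.4,2.1,0,-5.8,0,0.1], [-0.3,2.1,0.3,-5.8,0,0], [-0.4,2.1,0.5,-5.8,0,0.1], [-0.3,2,0.7,-5.8,0,0.1], [-0.4,2,0.8,-5.8,0,0],
[-0.3,1.8,1.1,-5.7,0,0.1], [-0.4,1.7,1.2,-5.8,0,0], [-0.3,1.6,1.4,-5.8,0,0.1], [-0.3,1.4,1.6,-5.8,0,0.1], [-0.4,1.3,1.7,-5.8,0,0],
[-0.3,1.1,1.8,-5.8,0,0.1], [-0.4,0.9,2,-5.8,0,0.1], [-0.3,0.7,2,-5.8,0,0], [-0.3,0.5,2,-5.8,0,0.1], [-0.4,0.3,2.1,-5.8,0,0.1],
  n=15 end [ 0.4578 -0.0944  0.2103]
```

Call:
{"api": "drive_tool", "payload": {
  "plan": [
    [[-0.4, 2.1, 0, -5.8, 0, 0, 0.5], [-0.3, 2.1, 0.3, -5.8, 0, 0, 0.5], [-0.4, 2.1, 0.5, -5.8, 0, 0, 0.5], [-0.3, 2, 0.7, -5.8, 0, 0, 0.5], [-0.4, 2, 0.8, -5.8, 0, 0, 0.5]]
  ]
}}

```text
clock: 14.9
tcp_pos: [0.4386, -0.3012, 0.1691]
orientation: [0.689, -0.16, 0.689, 0.159]
wrist_force: [-0.0, 1.1, 0.2]
finger_gap: 0.0424
```

Call:
{"api": "drive_tool", "payload": {
  "plan": [
    [[-0.3, 1.8, 1.1, -5.7, 0, 0, 0.5], [-0.4, 1.7, 1.2, -5.8, 0, 0, 0.5], [-0.3, 1.6, 1.4, -5.8, 0, 0, 0.5], [-0.3, 1.4, 1.6, -5.8, 0, 0, 0.5], [-0.4, 1.3, 1.7, -5.8, 0, 0, 0.5]]
  ]
}}

```text
clock: 15.32
tcp_pos: [0.4469, -0.1956, 0.1861]
orientation: [0.628, -0.326, 0.627, 0.326]
wrist_force: [1.0, -0.7, -0.4]
finger_gap: 0.0425
```

Call:
{"api": "drive_tool", "payload": {
  "plan": [
    [[-0.3, 1.1, 1.8, -5.8, 0, 0, 0.5], [-0.4, 0.9, 2, -5.8, 0, 0, 0.5], [-0.3, 0.7, 2, -5.8, 0, 0, 0.5], [-0.3, 0.5, 2, -5.8, 0, 0, 0.5], [-0.4, 0.3, 2.1, -5.8, 0, 0, 0.5]]
  ]
}}

```text
clock: 15.73
tcp_pos: [0.4549, -0.0898, 0.2032]
orientation: [0.526, -0.473, 0.526, 0.472]
wrist_force: [-0.1, 0.0, 0.9]
finger_gap: 0.0431
```

Call:
{"api": "drive_tool", "payload": {
  "plan": [
    [[0, 0, 0, 0, 0, 0, 0], [0, 0, 0, 0, 0, 0, 0], [0, 0, 0, 0, 0, 0, 0], [0, 0, 0, 0, 0, 0, 0], [0, 0, 0, 0, 0, 0, 0]]
  ]
}}

```text
clock: 16.15
tcp_pos: [0.4549, -0.0916, 0.202]
orientation: [0.527, -0.471, 0.527, 0.471]
wrist_force: [-0.4, 0.2, 0.0]
finger_gap: -0.0
```

```bash
python3 - <<'E'
from h import *
np.set_printoptions(precision=4,suppress=True)
s=env.get_state();print(s['tcp_pos'],s['finger_gap'],s['clock'],psi(),s['joint_pos'])
im=env.read_camera('wrist');cv2.imwrite("pics/w13.png",im[:,:,::-1])
im=env.read_camera('scene');cv2.imwrite("pics/s13.png",im[:,:,::-1])
crop('pics/s13.png','pics/s13c.png',210,130,350,240,5)
crop('pics/w13.png','pics/w13c.png',220,180,350,290,5)
p,_=cur();print(proj('scene',p),proj('scene',p+[0,0,.02]))
print(proj('wrist',(.458,-.0935,.128)))
E
```

```text
[ 0.4549 -0.0916  0.202 ] -3.6280930610488306e-05 16.15 3.0286571314197204 [-0.3719  0.1002 -0.2325  1.2381 -0.0001 -1.8298]
[275.7003 183.9195] [275.7094 177.8048]
[279.6024 206.6504]
```

View pics/w13c.png

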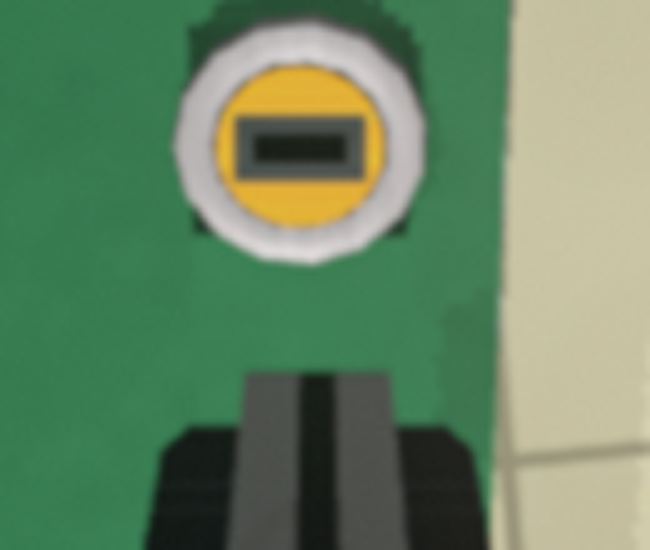

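View pics/s13c.png

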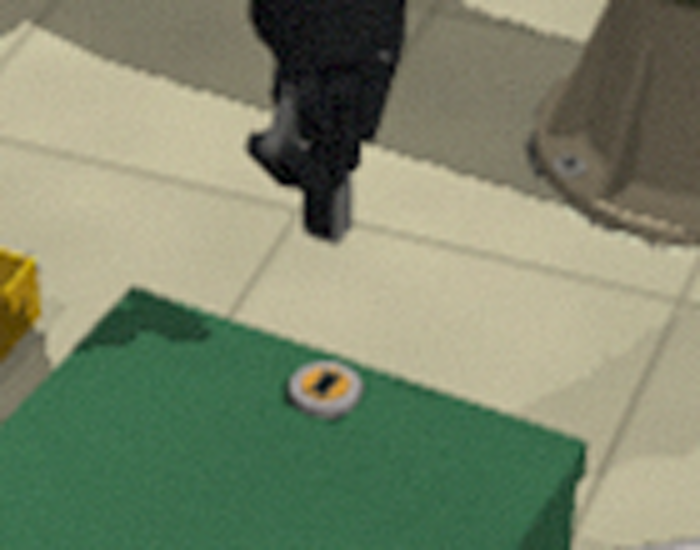

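```bash
python3 - <<'E'
from h import *
np.set_printoptions(precision=4,suppress=True)
print(px('wrist',280,209.6,.128), proj('scene',(.457,-.0935,.128)),(210+324/5,130+382/5))
p,Rr=cur();
for x in(-.02,0): print(proj('wrist',p+Rr@[x,0.003,-.011]),proj('wrist',p+Rr@[x,-.0125,-.011]))
a=go((.545,.338,.36),2.162)
E
```

```text
[ 0.458  -0.0911  0.128 ] [274.6664 205.8545] (274.8, 206.4)
[290.8643 245.3431] [258.4648 245.3094]
[290.06   230.3122] [261.1089 230.2829]
[-1.1,-0.3,2.9,3.3,0,0], [-1,-0.1,2.9,3.3,0,0], [-1.1,0.1,3,3.3,0,0], [-1,0.2,2.9,3.3,0,0], [-1.1,0.4,2.9,3.4,0,0],
[-1,0.6,2.8,3.3,0,0], [-1.1,0.7,2.9,3.3,0,0], [-1,0.9,2.8,3.3,0,0], [-1.1,1.1,2.7,3.3,0,0], [-1,1.2,2.7,3.3,0,0],
[-1.1,1.3,2.6,3.3,0,0], [-1,1.5,2.5,3.3,0,0], [-1.1,1.7,2.4,3.3,0,0], [-1.1,1.8,2.3,3.4,0,0], [-1,1.9,2.2,3.3,0,0],
  n=15 end [0.5448 0.3382 0.3599]
```

Call:
{"api": "drive_tool", "payload": {
  "plan": [
    [[-1.1, -0.3, 2.9, 3.3, 0, 0, 0.8], [-1, -0.1, 2.9, 3.3, 0, 0, 0.8], [-1.1, 0.1, 3, 3.3, 0, 0, 0.8], [-1, 0.2, 2.9, 3.3, 0, 0, 0.8], [-1.1, 0.4, 2.9, 3.4, 0, 0, 0.8]]
  ]
}}

```text
clock: 16.67
tcp_pos: [0.485, 0.0534, 0.2554]
orientation: [0.59, -0.389, 0.59, 0.389]
wrist_force: [0.3, -0.4, 0.4]
finger_gap: 0.0608
```

Call:
{"api": "drive_tool", "payload": {
  "plan": [
    [[-1, 0.6, 2.8, 3.3, 0, 0, 0.8], [-1.1, 0.7, 2.9, 3.3, 0, 0, 0.8], [-1, 0.9, 2.8, 3.3, 0, 0, 0.8], [-1.1, 1.1, 2.7, 3.3, 0, 0, 0.8], [-1, 1.2, 2.7, 3.3, 0, 0, 0.8]]
  ]
}}

```text
clock: 17.08
tcp_pos: [0.5147, 0.1972, 0.3076]
orientation: [0.64, -0.301, 0.64, 0.301]
wrist_force: [0.3, -0.5, 0.8]
finger_gap: 0.068
```

Call:
{"api": "drive_tool", "payload": {
  "plan": [
    [[-1.1, 1.3, 2.6, 3.3, 0, 0, 0.8], [-1, 1.5, 2.5, 3.3, 0, 0, 0.8], [-1.1, 1.7, 2.4, 3.3, 0, 0, 0.8], [-1.1, 1.8, 2.3, 3.4, 0, 0, 0.8], [-1, 1.9, 2.2, 3.3, 0, 0, 0.8]]
  ]
}}

```text
clock: 17.5
tcp_pos: [0.5445, 0.34, 0.3605]
orientation: [0.677, -0.205, 0.677, 0.205]
wrist_force: [1.1, 0.6, 0.6]
finger_gap: 0.0684
```

```bash
python3 - <<'E'
from h import *
np.set_printoptions(precision=4,suppress=True)
s=env.get_state();print(s['tcp_pos'],s['finger_gap'],s['clock'],psi(),s['joint_pos'])
im=env.read_camera('wrist');cv2.imwrite("pics/w14.png",im[:,:,::-1])
im=env.read_camera('scene');cv2.imwrite("pics/s14.png",im[:,:,::-1])
crop('pics/s14.png','pics/s14c.png',330,110,530,270,4)
crop('pics/w14.png','pics/w14c.png',180,150,380,310,4)
print(proj('wrist',(.545,.338,.299)),proj('wrist',(.545,.338,.312)))
E
```

```text
[0.5445 0.34   0.3605] 0.06835514134379335 17.5 2.1592988145404104 [ 0.4333  0.4966  0.7005  1.7744 -0.     -0.1552]
[278.4215 209.5301] [278.1655 215.335 ]
```

View pics/w14c.png

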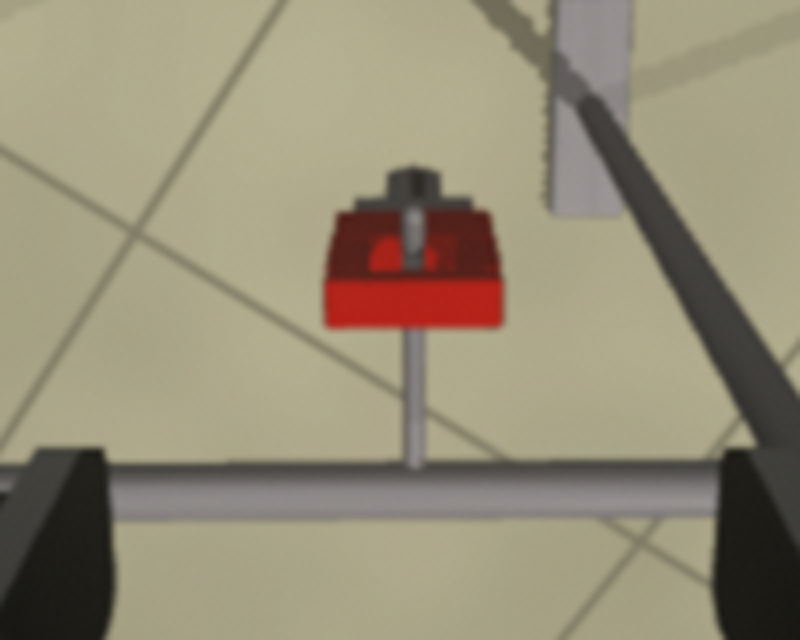

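View pics/s14c.png

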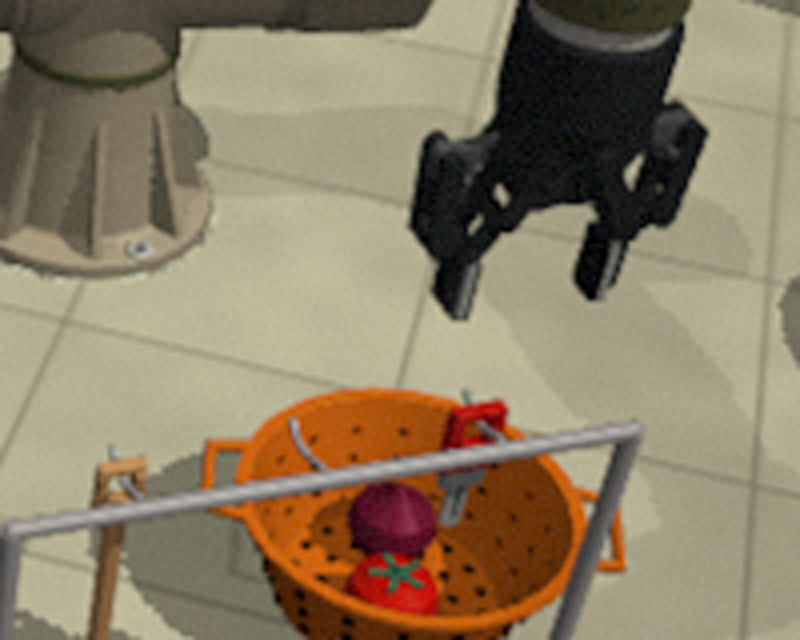

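```bash
python3 - <<'E'
from h import *
np.set_printoptions(precision=4,suppress=True)
U=lambda x,y:(180+(x+.5)/4-.5,150+(y+.5)/4-.5)
c=px('wrist',*U(414.5,304),.320);print(c)
a=px('wrist',*U(326,304),.320);b=px('wrist',*U(503,304),.320);print(np.linalg.norm(a-b),'deg yaw',np.arctan2(*(a-b)[[1,0]]))
p,Rr=cur();print('tool offset',Rr.T@(c-p))
for q in ((.545,.338),):pass
# scene check
S=lambda x,y:(330+(x+.5)/4-.5,110+(y+.5)/4-.5)
print(px('scene',*S(477,411),.320))
E
```

```text
[0.5468 0.3433 0.32  ]
0.029115526973441403 deg yaw -0.9757572922167997
tool offset [ 0.0393 -0.0002  0.0014]
[0.5499 0.3387 0.32  ]
```

Call:
{"api": "drive_tool", "payload": {
  "plan": [
    [[1.5, 0, 0.1, 0, 0, 0, 0.8], [2, 0, 0, 0, 0, 0, 0.8], [2, 0, 0, 0, 0, 0, 0.8], [2, 0, 0, 0, 0, 0, 0.7], [1.5, 0, 0, 0, 0, 0, 0.7]]
  ]
}}

```text
clock: 18.02
tcp_pos: [0.5445, 0.3382, 0.2677]
orientation: [0.676, -0.206, 0.677, 0.206]
wrist_force: [0.0, 0.2, 0.1]
finger_gap: 0.0595
```

```bash
python3 - <<'E'
from h import *
np.set_printoptions(precision=4,suppress=True)
s=env.get_state();print(s['tcp_pos'],s['finger_gap'],s['clock'],psi(),s['wrist_force'])
im=env.read_camera('wrist');cv2.imwrite("pics/w15.png",im[:,:,::-1])
im=env.read_camera('scene');cv2.imwrite("pics/s15.png",im[:,:,::-1])
crop('pics/s15.png','pics/s15c.png',380,130,540,270,5)
crop('pics/w15.png','pics/w15c.png',160,150,400,350,3)
E
```

```text
[0.5445 0.3382 0.2677] 0.05950013049452853 18.0167 2.162495693609781 [0.0003 0.2486 0.0759]
```

View pics/w15c.png

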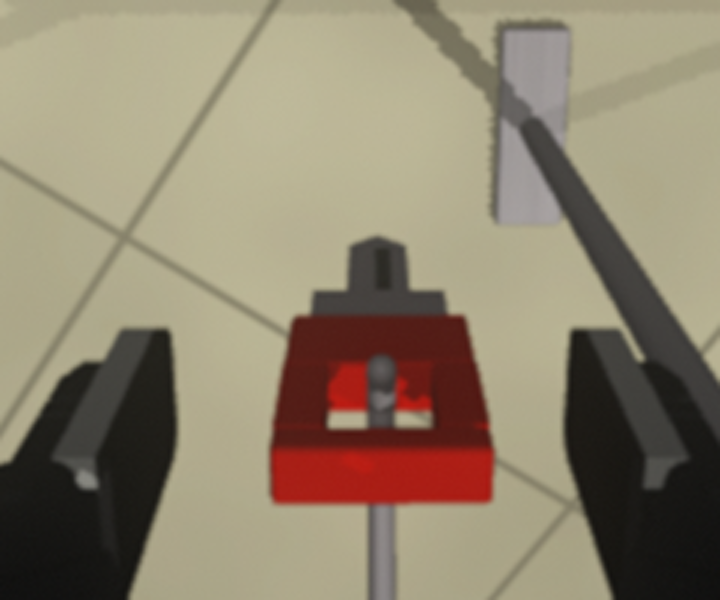

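View pics/s15c.png

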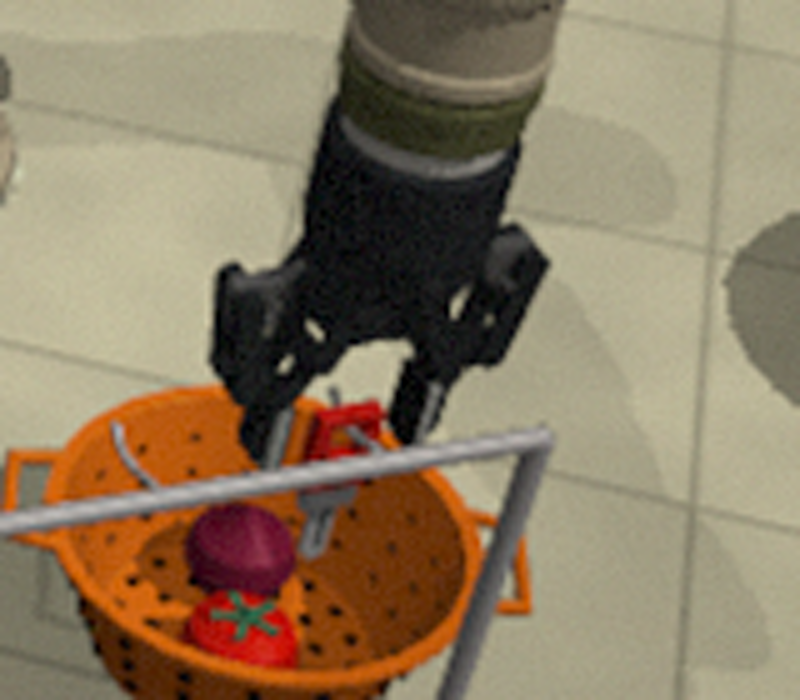

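Call:
{"api": "drive_tool", "payload": {
  "plan": [
    [[0, 0.15, 0, 0, 0, 0, 0.5], [0, 0, 0, 0, 0, 0, 0.4], [0, 0, 0, 0, 0, 0, 0.2], [0, 0, 0, 0, 0, 0, 0.2], [0, 0, 0, 0, 0, 0, 0.2]]
  ],
  "squeeze": 80
}}

```text
clock: 18.53
tcp_pos: [0.5448, 0.341, 0.2718]
orientation: [0.677, -0.206, 0.675, 0.206]
wrist_force: [-0.4, -1.1, 5.2]
finger_gap: 0.0283
```

```bash
python3 - <<'E'
from h import *
np.set_printoptions(precision=4,suppress=True)
s=env.get_state();print(s['tcp_pos'],s['finger_gap'],s['clock'],psi(),s['wrist_force'],s['ft_torque'])
im=env.read_camera('wrist');cv2.imwrite("pics/w16.png",im[:,:,::-1])
crop('pics/w16.png','pics/w16c.png',180,180,380,320,4)
E
```

```text
[0.5448 0.341  0.2718] 0.028266560997159487 18.5333 2.163138316496281 [-0.3531 -1.1007  5.1703] [-0.0948  0.0749 -0.0416]
```

View pics/w16c.png

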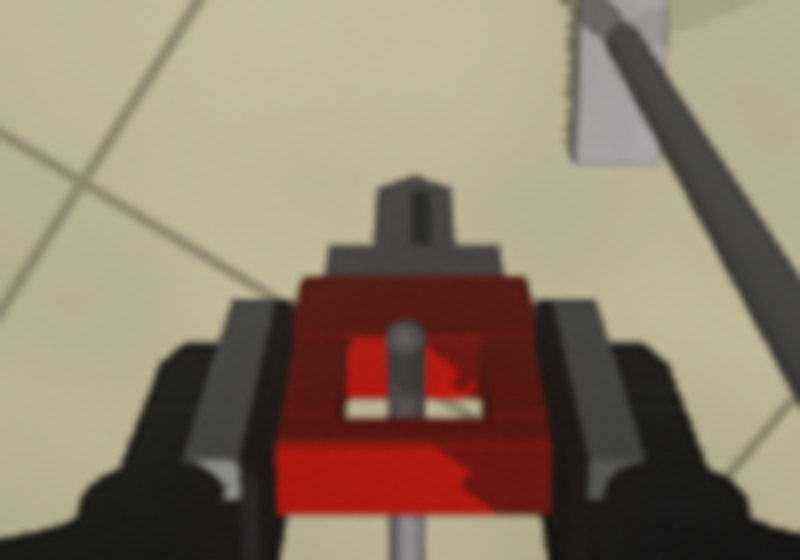

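Call:
{"api": "drive_tool", "payload": {
  "plan": [
    [[-0.3, 0, 0, 0, 0, 0, 0.2], [-0.4, 0, 0, 0, 0, 0, 0.2], [-0.4, 0, 0, 0, 0, 0, 0.2], [0, 0, 0, 0, 0, 0, 0.2], [0, 0, 0, 0, 0, 0, 0.2]]
  ]
}}

```text
clock: 19.0
tcp_pos: [0.5443, 0.341, 0.2812]
orientation: [0.676, -0.206, 0.676, 0.206]
wrist_force: [-0.1, 1.1, -1.2]
finger_gap: 0.0284
```

```bash
python3 - <<'E'
from h import *
np.set_printoptions(precision=4,suppress=True)
s=env.get_state();print(s['tcp_pos'],s['finger_gap'],s['clock'],psi(),s['wrist_force'],s['ft_torque'])
im=env.read_camera('wrist');cv2.imwrite("pics/w17.png",im[:,:,::-1])
crop('pics/w17.png','pics/w17c.png',180,180,380,320,4)
E
```

```text
[0.5443 0.341  0.2812] 0.02841495417432817 19.0 2.1631681964257803 [-0.0897  1.1423 -1.2234] [ 0.0388  0.0063 -0.0025]
```

View pics/w17c.png

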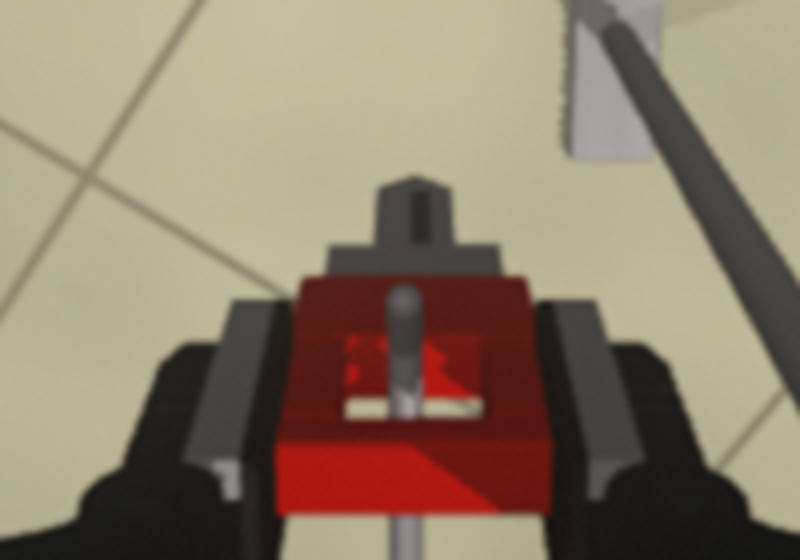

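Call:
{"api": "drive_tool", "payload": {
  "plan": [
    [[0, 0, -0.5, 0, 0, 0, 0.2], [0, 0, -1, 0, 0, 0, 0.2], [0, 0, -1, 0, 0, 0, 0.2], [0, 0, -1.5, 0, 0, 0, 0.2], [0, 0, -1.5, 0, 0, 0, 0.2]]
  ]
}}

```text
clock: 19.47
tcp_pos: [0.4977, 0.3096, 0.2805]
orientation: [0.676, -0.206, 0.677, 0.206]
wrist_force: [-0.4, -0.7, 0.9]
finger_gap: 0.0277
```

```bash
python3 - <<'E'
from h import *
np.set_printoptions(precision=4,suppress=True)
s=env.get_state();print(s['tcp_pos'],s['finger_gap'],s['clock'],psi(),s['wrist_force'],s['ft_torque'])
im=env.read_camera('wrist');cv2.imwrite("pics/w18.png",im[:,:,::-1])
crop('pics/w18.png','pics/w18c.png',180,180,380,320,4)
im=env.read_camera('scene');cv2.imwrite("pics/s18.png",im[:,:,::-1])
crop('pics/s18.png','pics/s18c.png',340,130,540,290,4)
E
```

```text
[0.4977 0.3096 0.2805] 0.02770804353628587 19.4667 2.1632517697074816 [-0.3606 -0.6835  0.9152] [ 0.0163 -0.0714  0.0109]
```

View pics/w18c.png

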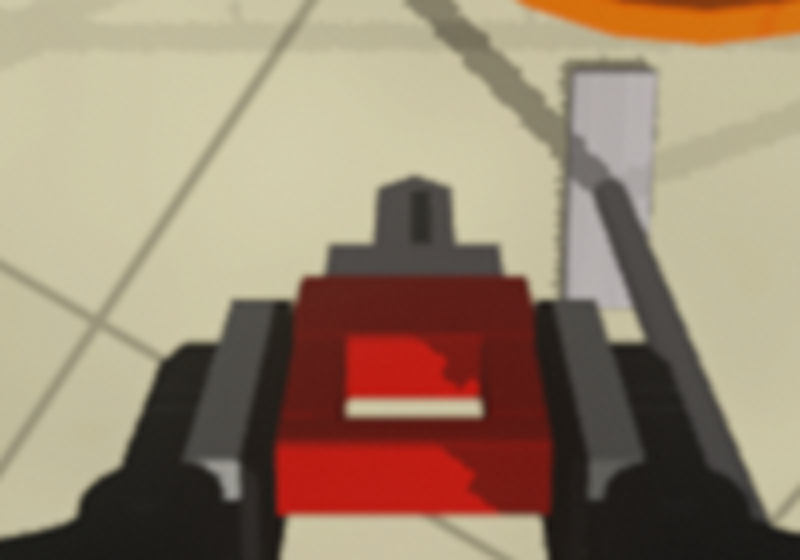

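View pics/s18c.png

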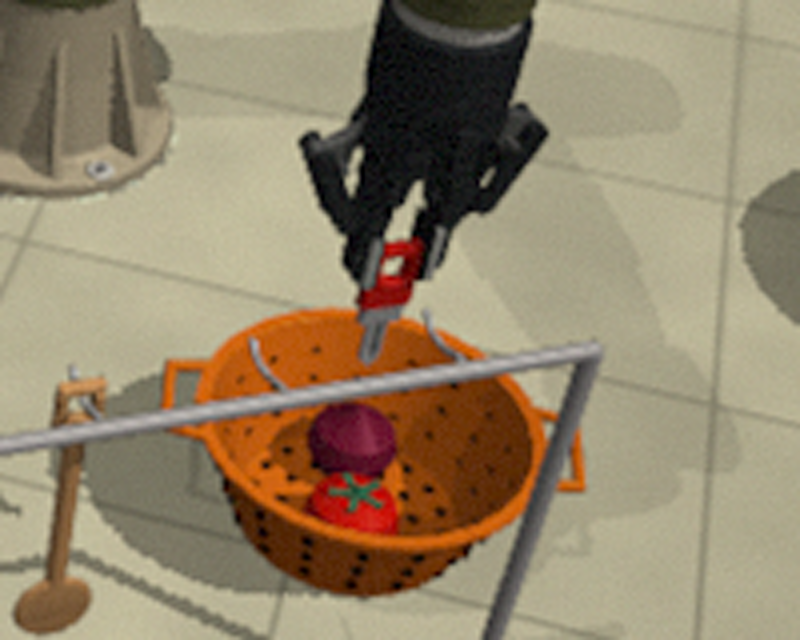

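```bash
python3 - <<'E'
from h import *
a=go((.459,-.0935,.205),3.03)
E
```

```text
[0.5,-2.1,-1.7,-3.3,0,0], [0.5,-2,-1.8,-3.3,0,0], [0.5,-1.8,-2,-3.3,0,0], [0.5,-1.8,-2,-3.3,0,0], [0.6,-1.7,-2.1,-3.4,0,0],
[0.5,-1.5,-2.3,-3.3,0,0], [0.5,-1.4,-2.3,-3.3,0,0], [0.5,-1.2,-2.4,-3.3,0,0], [0.5,-1.1,-2.4,-3.3,0,0], [0.5,-1,-2.5,-3.3,0,0],
[0.5,-0.8,-2.6,-3.3,0,0], [0.5,-0.6,-2.6,-3.3,0,0], [0.6,-0.6,-2.7,-3.3,0,0], [0.5,-0.3,-2.6,-3.4,0,0], [0.5,-0.2,-2.7,-3.3,0,0],
  n=15 end [ 0.4588 -0.0931  0.2048]
```

Call:
{"api": "drive_tool", "payload": {
  "plan": [
    [[0.5, -2.1, -1.7, -3.3, 0, 0, 0.2], [0.5, -2, -1.8, -3.3, 0, 0, 0.2], [0.5, -1.8, -2, -3.3, 0, 0, 0.2], [0.5, -1.8, -2, -3.3, 0, 0, 0.2], [0.6, -1.7, -2.1, -3.4, 0, 0, 0.2]]
  ]
}}

```text
clock: 19.98
tcp_pos: [0.4868, 0.1751, 0.2549]
orientation: [0.639, -0.303, 0.639, 0.303]
wrist_force: [0.4, 0.1, -0.9]
finger_gap: 0.0277
```

Call:
{"api": "drive_tool", "payload": {
  "plan": [
    [[0.5, -1.5, -2.3, -3.3, 0, 0, 0.2], [0.5, -1.4, -2.3, -3.3, 0, 0, 0.2], [0.5, -1.2, -2.4, -3.3, 0, 0, 0.2], [0.5, -1.1, -2.4, -3.3, 0, 0, 0.2], [0.5, -1, -2.5, -3.3, 0, 0, 0.2]]
  ]
}}

```text
clock: 20.4
tcp_pos: [0.4741, 0.0409, 0.2299]
orientation: [0.589, -0.391, 0.589, 0.391]
wrist_force: [0.5, 0.1, -0.7]
finger_gap: 0.0281
```

Call:
{"api": "drive_tool", "payload": {
  "plan": [
    [[0.5, -0.8, -2.6, -3.3, 0, 0, 0.2], [0.5, -0.6, -2.6, -3.3, 0, 0, 0.2], [0.6, -0.6, -2.7, -3.3, 0, 0, 0.2], [0.5, -0.3, -2.6, -3.4, 0, 0, 0.2], [0.5, -0.2, -2.7, -3.3, 0, 0, 0.2]]
  ]
}}

```text
clock: 20.82
tcp_pos: [0.4609, -0.0934, 0.2038]
orientation: [0.526, -0.472, 0.526, 0.472]
wrist_force: [0.7, -0.5, -0.1]
finger_gap: 0.0282
```

Call:
{"api": "drive_tool", "payload": {
  "plan": [
    [[0, 0, 0, 0, 0, 0, 0.2], [0, 0, 0, 0, 0, 0, 0.2], [0, 0, 0, 0, 0, 0, 0.2], [0, 0, 0, 0, 0, 0, 0.2], [0, 0, 0, 0, 0, 0, 0.2]]
  ],
  "squeeze": 120
}}

```text
clock: 21.23
tcp_pos: [0.4611, -0.0912, 0.2043]
orientation: [0.527, -0.472, 0.526, 0.472]
wrist_force: [0.6, 0.5, 0.1]
finger_gap: 0.0269
```

```bash
python3 - <<'E'
from h import *
np.set_printoptions(precision=4,suppress=True)
s=env.get_state();print(s['tcp_pos'],s['finger_gap'],s['clock'],psi(),s['wrist_force'],s['orientation'])
im=env.read_camera('wrist');cv2.imwrite("pics/w19.png",im[:,:,::-1])
crop('pics/w19.png','pics/w19c.png',210,170,360,290,5)
im=env.read_camera('scene');cv2.imwrite("pics/s19.png",im[:,:,::-1])
crop('pics/s19.png','pics/s19c.png',210,120,350,240,5)
E
```

```text
[ 0.4611 -0.0912  0.2043] 0.026929915756162836 21.2333 3.031948595410676 [0.5863 0.4549 0.0964] [ 0.5268 -0.4719  0.5265  0.4718]
```

View pics/w19c.png

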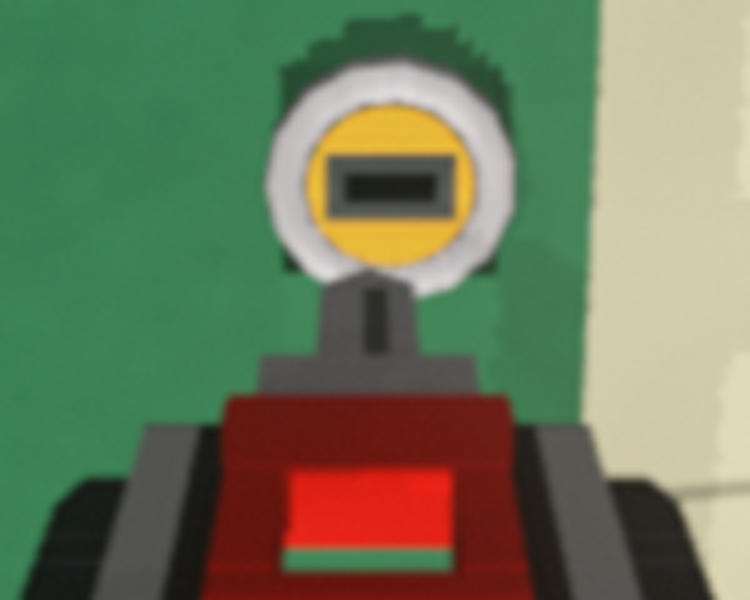

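View pics/s19c.png

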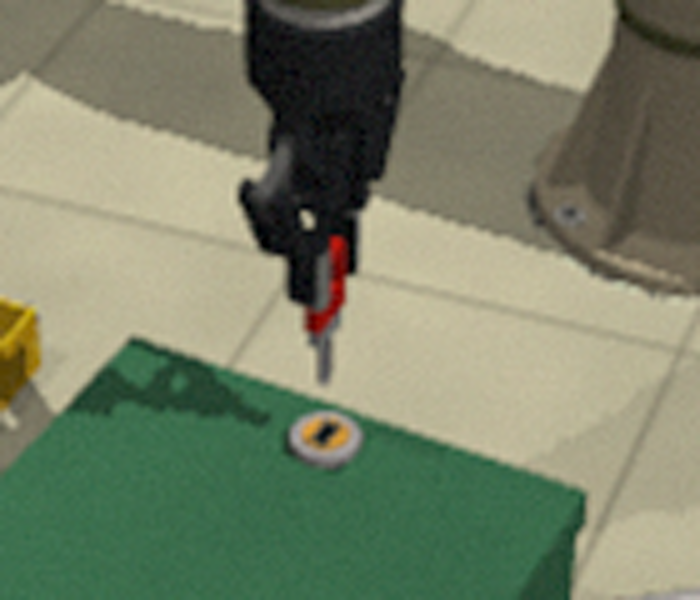

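Call:
{"api": "drive_tool", "payload": {
  "plan": [
    [[0.5, 0.1, 0, 0, 0, 0, 0.2], [0.8, 0.1, 0, 0, 0, 0, 0.2], [0.8, 0.14, 0, 0, 0, 0, 0.2], [0.6, 0, -0.05, 0, 0, 0, 0.2], [0.2, 0, 0, 0, 0, 0, 0.2]]
  ]
}}

```text
clock: 21.75
tcp_pos: [0.4563, -0.0918, 0.1733]
orientation: [0.527, -0.471, 0.527, 0.472]
wrist_force: [0.4, -1.2, 0.0]
finger_gap: 0.0271
```

```bash
cat > look.py <<'E'
import sys
from h import *
np.set_printoptions(precision=4,suppress=True)
n=sys.argv[1]
s=env.get_state();print(s['tcp_pos'],s['finger_gap'],s['clock'],psi(),s['wrist_force'],s['ft_torque'],s['joint_pos'][5])
im=env.read_camera('wrist');cv2.imwrite(f"pics/w{n}.png",im[:,:,::-1])
crop(f'pics/w{n}.png',f'pics/w{n}c.png',210,170,360,290,5)
im=env.read_camera('scene');cv2.imwrite(f"pics/s{n}.png",im[:,:,::-1])
crop(f'pics/s{n}.png',f'pics/s{n}c.png',220,130,340,230,6)
E
python3 look.py 20
```

```text
[ 0.4563 -0.0918  0.1733] 0.027128582543206645 21.75 3.0306029126342415 [ 0.4148 -1.1656  0.0162] [0.0293 0.0181 0.0489] -1.8312003519875881
```

View pics/w20c.png

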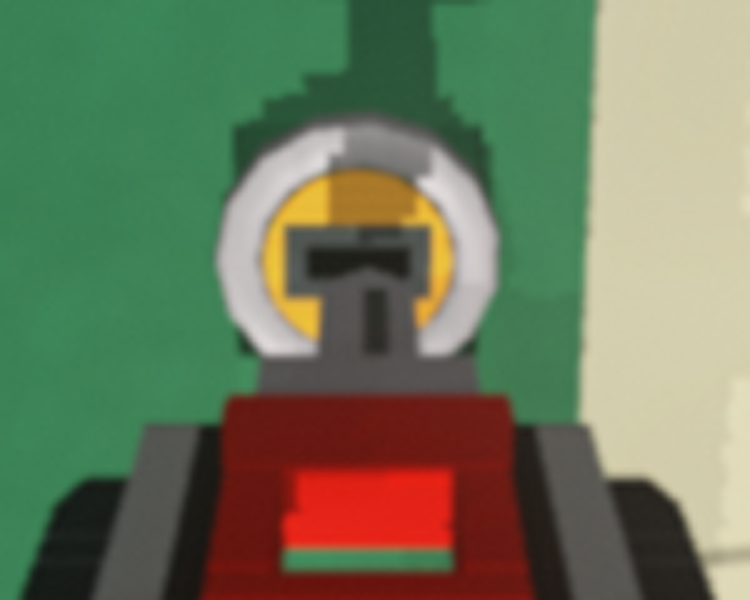

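View pics/s20c.png

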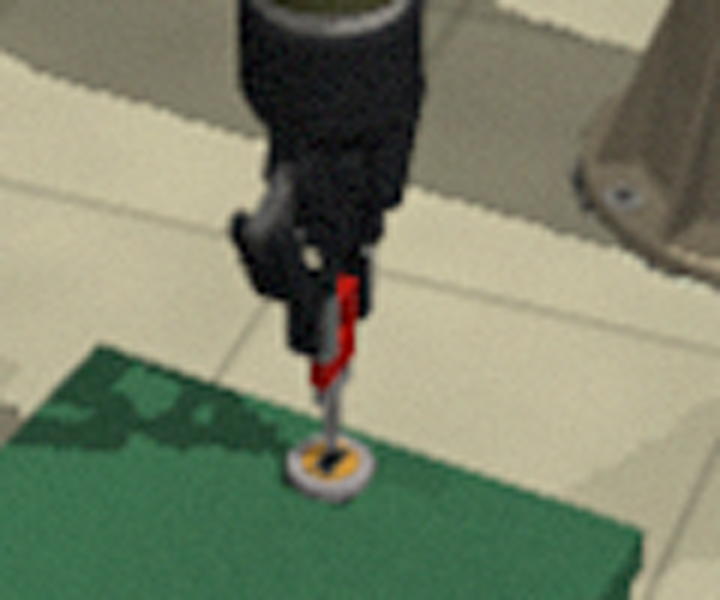

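Call:
{"api": "drive_tool", "payload": {
  "plan": [
    [[0, 0, 0, 0, 0, 0, 0.2], [0, 0, 0, 0, 0, 0, 0.2], [0, 0, 0, 0, 0, 0, 0.2], [0, 0, 0, 0, 0, 0, 0.2], [0, 0, 0, 0, 0, 0, 0.2]]
  ]
}}

```text
clock: 22.27
tcp_pos: [0.4576, -0.0923, 0.1753]
orientation: [0.527, -0.472, 0.527, 0.471]
wrist_force: [0.0, 0.1, -1.6]
finger_gap: 0.0266
```

```bash
python3 look.py 21
```

```text
[ 0.4576 -0.0923  0.1753] 0.026599864890055343 22.2667 3.0305847402068777 [ 0.0183  0.1104 -1.5574] [ 0.0159  0.0593 -0.0074] -1.8311557057629837
```

View pics/w21c.png

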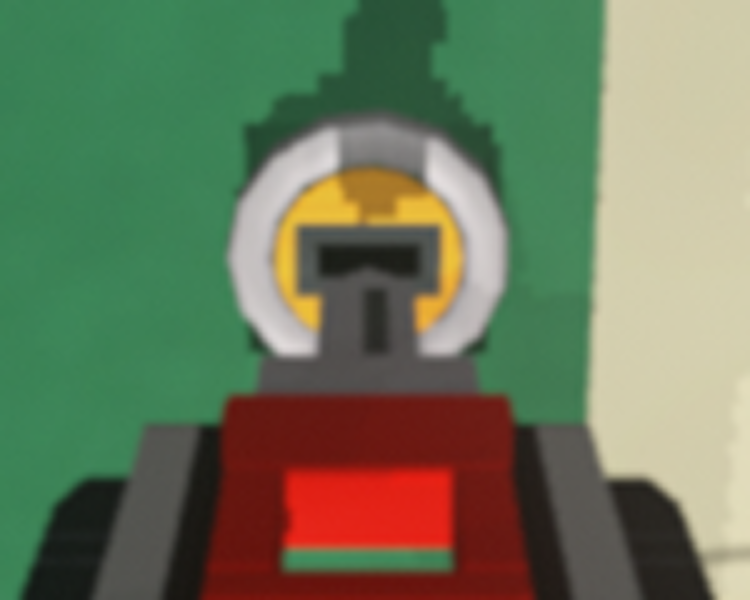

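View pics/s21c.png

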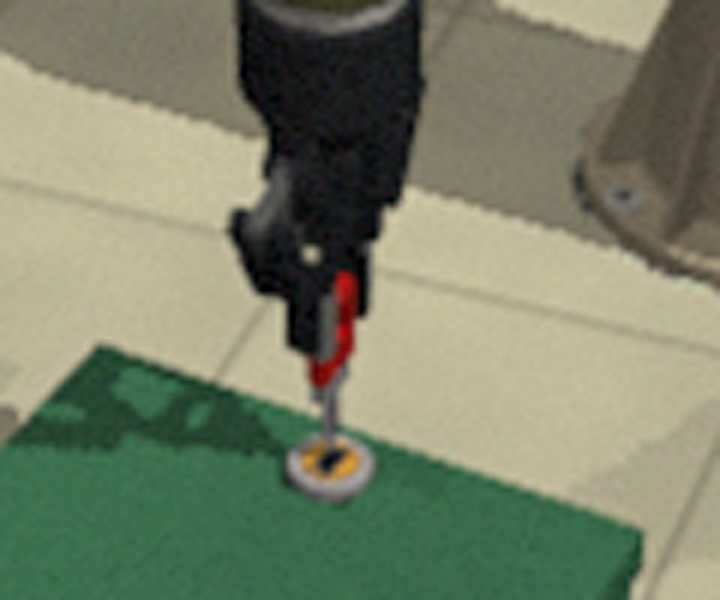

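Call:
{"api": "drive_tool", "payload": {
  "plan": [
    [[0.3, 0, 0.05, 0, 0, 0, 0.2], [0.3, 0, 0, 0, 0, 0, 0.2], [0.3, 0, 0, 0, 0, 0, 0.2], [0.2, 0, 0, 0, 0, 0, 0.2], [0, 0, 0, 0, 0, 0, 0.2]]
  ]
}}

```text
clock: 22.78
tcp_pos: [0.457, -0.0915, 0.1634]
orientation: [0.527, -0.471, 0.527, 0.472]
wrist_force: [0.6, 0.2, -0.2]
finger_gap: 0.0271
```

```bash
python3 look.py 22
```

```text
[ 0.457  -0.0915  0.1634] 0.027112269686930448 22.7833 3.0306226921038135 [ 0.5695  0.2243 -0.1596] [-0.0067  0.0371  0.0061] -1.8301113905899418
```

View pics/w22c.png

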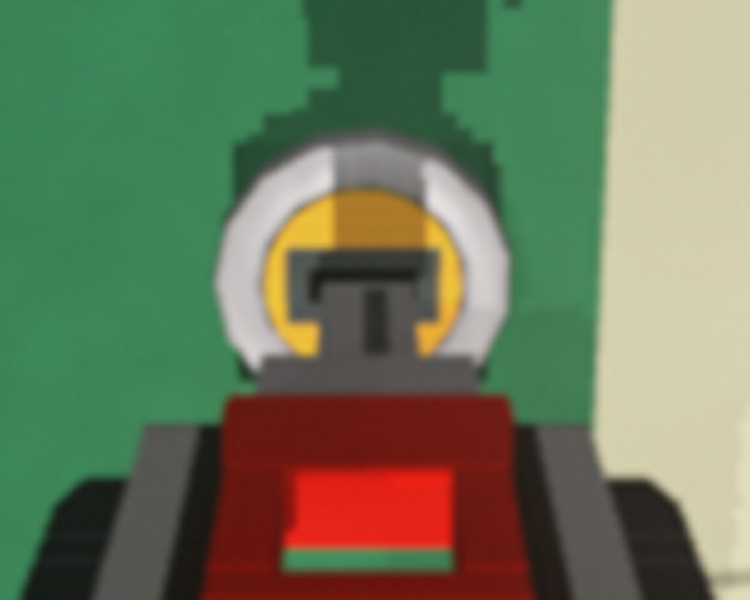

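Call:
{"api": "drive_tool", "payload": {
  "plan": [
    [[0.2, 0, 0, 0, 0, 0, 0.2], [0.2, 0, 0, 0, 0, 0, 0.2], [0.1, 0, 0, 0, 0, 0, 0.2], [0, 0, 0, 0, 0, 0, 0.2], [0, 0, 0, 0, 0, 0, 0.2]]
  ]
}}

```text
clock: 23.3
tcp_pos: [0.4573, -0.0917, 0.159]
orientation: [0.527, -0.471, 0.527, 0.472]
wrist_force: [0.9, 0.4, -0.2]
finger_gap: 0.0276
```

```bash
python3 look.py 23
```

```text
[ 0.4573 -0.0917  0.159 ] 0.027591013576465064 23.3 3.0305984655849953 [ 0.8563  0.4217 -0.2114] [0.0182 0.0028 0.0159] -1.8300981158528757
```

View pics/w23c.png

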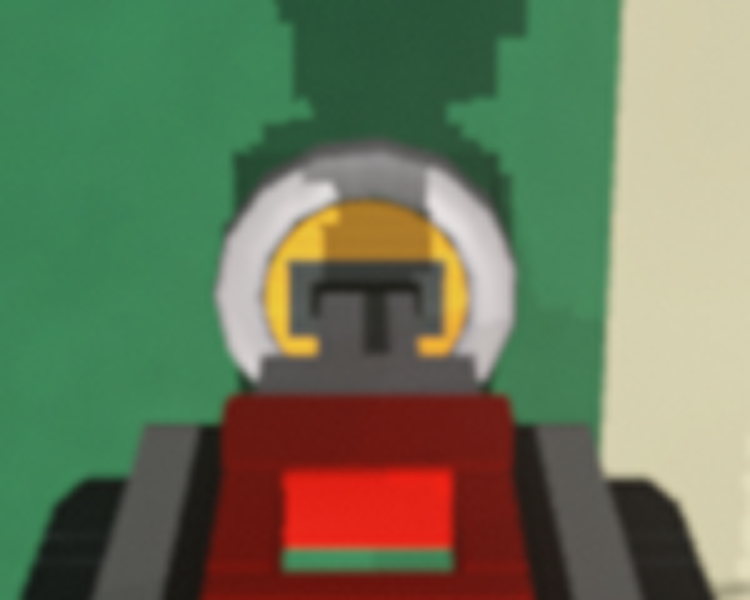

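Call:
{"api": "drive_tool", "payload": {
  "plan": [
    [[0.15, 0, 0, 3.5, 0, 0, 0.2], [0.1, 0, 0, -7, 0, 0, 0.2], [0.1, 0, 0, 7, 0, 0, 0.2], [0.1, 0, 0, -7, 0, 0, 0.2], [0, 0, 0, 3.5, 0, 0, 0.2]]
  ]
}}

```text
clock: 23.82
tcp_pos: [0.457, -0.0918, 0.1546]
orientation: [0.525, -0.473, 0.526, 0.473]
wrist_force: [-1.7, 0.7, 0.5]
finger_gap: 0.0269
```

Call:
{"api": "drive_tool", "payload": {
  "plan": [
    [[0.15, 0, 0, 3.5, 0, 0, 0.2], [0.1, 0, 0, -7, 0, 0, 0.2], [0.1, 0, 0, 7, 0, 0, 0.2], [0.1, 0, 0, -7, 0, 0, 0.2], [0, 0, 0, 3.5, 0, 0, 0.2]]
  ]
}}

```text
clock: 24.23
tcp_pos: [0.4567, -0.0917, 0.1501]
orientation: [0.525, -0.473, 0.526, 0.473]
wrist_force: [-2.0, 0.6, 0.3]
finger_gap: 0.027
```

Call:
{"api": "drive_tool", "payload": {
  "plan": [
    [[0.15, 0, 0, 3.5, 0, 0, 0.2], [0.1, 0, 0, -7, 0, 0, 0.2], [0.1, 0, 0, 7, 0, 0, 0.2], [0.1, 0, 0, -7, 0, 0, 0.2], [0, 0, 0, 3.5, 0, 0, 0.2]]
  ]
}}

```text
clock: 24.65
tcp_pos: [0.4578, -0.0919, 0.1461]
orientation: [0.526, -0.473, 0.525, 0.473]
wrist_force: [0.1, -0.8, 0.5]
finger_gap: 0.0269
```

```bash
python3 look.py 24
```

```text
[ 0.4578 -0.0919  0.1461] 0.026927564196800324 24.65 3.0362828060849973 [ 0.0771 -0.8304  0.5036] [-0.0579 -0.0242  0.0381] -1.8357911257092965
```

View pics/w24c.png

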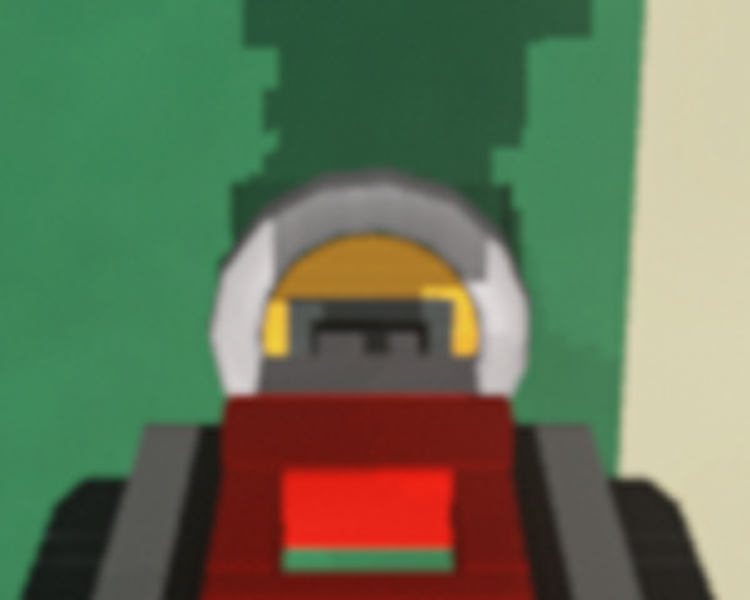

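Call:
{"api": "drive_tool", "payload": {
  "plan": [
    [[0.15, 0, 0, 3.5, 0, 0, 0.2], [0.1, 0, 0, -7, 0, 0, 0.2], [0.1, 0, 0, 7, 0, 0, 0.2], [0.1, 0, 0, -7, 0, 0, 0.2], [0, 0, 0, 3.5, 0, 0, 0.2]]
  ]
}}

```text
clock: 25.17
tcp_pos: [0.4575, -0.0918, 0.1416]
orientation: [0.525, -0.473, 0.525, 0.473]
wrist_force: [-0.3, 0.1, 2.0]
finger_gap: 0.0269
```

Call:
{"api": "drive_tool", "payload": {
  "plan": [
    [[0.15, 0, 0, 3.5, 0, 0, 0.2], [0.1, 0, 0, -7, 0, 0, 0.2], [0.1, 0, 0, 7, 0, 0, 0.2], [0.1, 0, 0, -7, 0, 0, 0.2], [0, 0, 0, 3.5, 0, 0, 0.2]]
  ]
}}

```text
clock: 25.58
tcp_pos: [0.4573, -0.0919, 0.1367]
orientation: [0.525, -0.473, 0.526, 0.473]
wrist_force: [-0.5, -0.8, -1.0]
finger_gap: 0.0269
```

```bash
python3 look.py 25
```

```text
[ 0.4573 -0.0919  0.1367] 0.026928982202334438 25.5833 3.0371997635413823 [-0.5247 -0.754  -1.0316] [-0.1687  0.1047  0.0293] -1.8367518108569834
```

View pics/w25c.png

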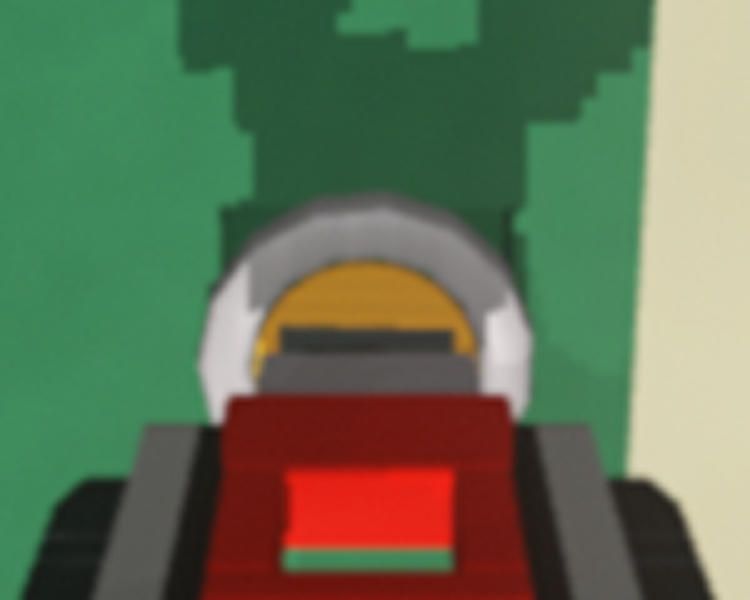

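View pics/s25c.png

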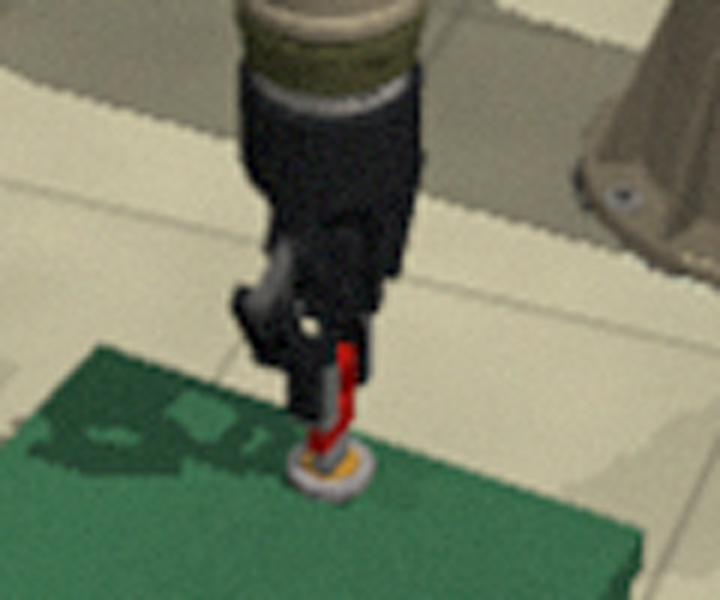

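Call:
{"api": "drive_tool", "payload": {
  "plan": [
    [[0.1, 0, 0, 3.5, 0, 0, 0.2], [0.1, 0, 0, -7, 0, 0, 0.2], [0.05, 0, 0, 3.5, 0, 0, 0.2], [0, 0, 0, 0, 0, 0, 0.2], [0, 0, 0, 0, 0, 0, 0.2]]
  ]
}}

```text
clock: 26.1
tcp_pos: [0.4574, -0.0917, 0.1342]
orientation: [0.527, -0.472, 0.527, 0.472]
wrist_force: [-0.7, 0.5, 2.0]
finger_gap: 0.0272
```

Call:
{"api": "drive_tool", "payload": {
  "plan": [
    [[0.1, 0, 0, 3.5, 0, 0, 0.2], [0.05, 0, 0, -7, 0, 0, 0.2], [0, 0, 0, 3.5, 0, 0, 0.2], [0, 0, 0, 0, 0, 0, 0.2], [0, 0, 0, 0, 0, 0, 0.2]]
  ]
}}

```text
clock: 26.52
tcp_pos: [0.4575, -0.092, 0.1338]
orientation: [0.527, -0.472, 0.527, 0.471]
wrist_force: [-2.6, 0.7, 10.3]
finger_gap: 0.0268
```

Call:
{"api": "drive_tool", "payload": {
  "plan": [
    [[0.1, 0, 0, 3.5, 0, 0, 0.2], [0.05, 0, 0, -7, 0, 0, 0.2], [0, 0, 0, 3.5, 0, 0, 0.2], [0, 0, 0, 0, 0, 0, 0.2], [0, 0, 0, 0, 0, 0, 0.2]]
  ]
}}

```text
clock: 26.93
tcp_pos: [0.4577, -0.0921, 0.1336]
orientation: [0.527, -0.473, 0.526, 0.471]
wrist_force: [-6.3, 1.1, 19.4]
finger_gap: 0.027
```

```bash
python3 look.py 26
```

```text
[ 0.4577 -0.0921  0.1336] 0.026987014691199126 26.9333 3.0320628369190907 [-6.2603  1.09   19.4242] [0.2221 1.6091 0.0543] -1.8315402014221873
```

View pics/w26c.png

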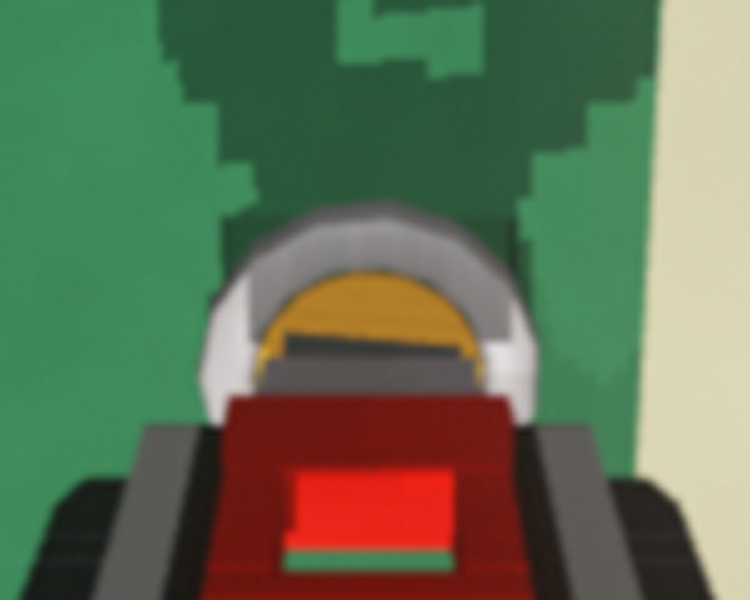

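View pics/s26c.png

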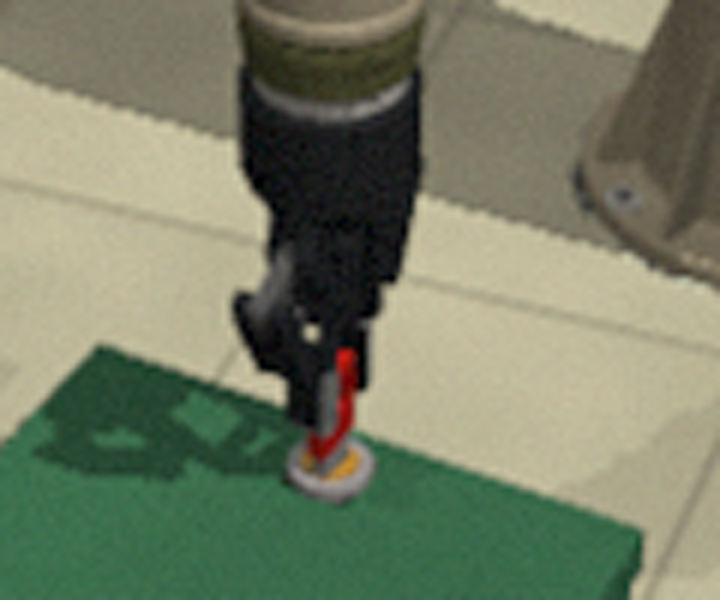

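Call:
{"api": "drive_tool", "payload": {
  "plan": [
    [[-0.1, 0, 0, 4, 0, 0, 0.2], [0, 0, 0, 6, 0, 0, 0.2], [0, 0, 0, 6, 0, 0, 0.2], [0, 0, 0, 6, 0, 0, 0.2], [0, 0, 0, 6, 0, 0, 0.2]]
  ]
}}

```text
clock: 27.45
tcp_pos: [0.4576, -0.0918, 0.1338]
orientation: [0.626, -0.329, 0.626, 0.329]
wrist_force: [-4.5, -0.1, 13.3]
finger_gap: 0.027
```

```bash
python3 look.py 27
```

```text
[ 0.4576 -0.0918  0.1338] 0.027020939664209404 27.45 2.5384677748362576 [-4.5206 -0.1435 13.3273] [0.2563 1.1206 0.0325] -1.3378902825087695
```

View pics/w27c.png

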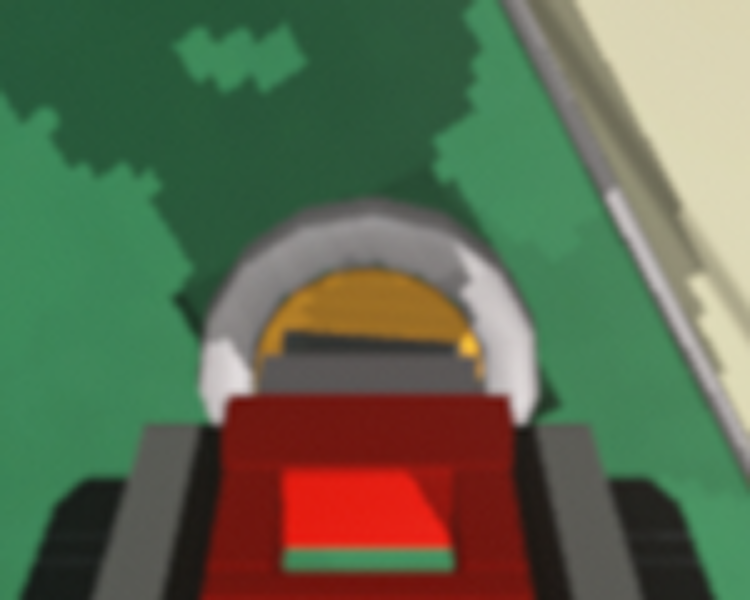

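Call:
{"api": "drive_tool", "payload": {
  "plan": [
    [[0, 0, 0, 7, 0, 0, 0.2], [0, 0, 0, 7, 0, 0, 0.2], [0, 0, 0, 7, 0, 0, 0.2], [0, 0, 0, 7, 0, 0, 0.2], [0, 0, 0, 7, 0, 0, 0.2]]
  ]
}}

```text
clock: 27.97
tcp_pos: [0.4578, -0.0917, 0.1338]
orientation: [0.696, -0.125, 0.695, 0.125]
wrist_force: [-4.0, 1.0, 13.3]
finger_gap: 0.027
```

Call:
{"api": "drive_tool", "payload": {
  "plan": [
    [[0, 0, 0, 7, 0, 0, 0.2], [0, 0, 0, 7, 0, 0, 0.2], [0, 0, 0, 7, 0, 0, 0.2], [0, 0, 0, 7, 0, 0, 0.2], [0, 0, 0, 5, 0, 0, 0.2]]
  ]
}}

```text
clock: 28.38
tcp_pos: [0.458, -0.0916, 0.1338]
orientation: [0.704, 0.077, 0.702, -0.077]
wrist_force: [-3.9, 2.1, 12.7]
finger_gap: 0.0274
```

```bash
python3 look.py 28
```

```text
[ 0.458  -0.0916  0.1338] 0.027388890102701447 28.3833 1.3513164530596655 [-3.8836  2.1362 12.687 ] [0.3963 0.9445 0.1443] -0.15053543899553132
```

View pics/w28c.png

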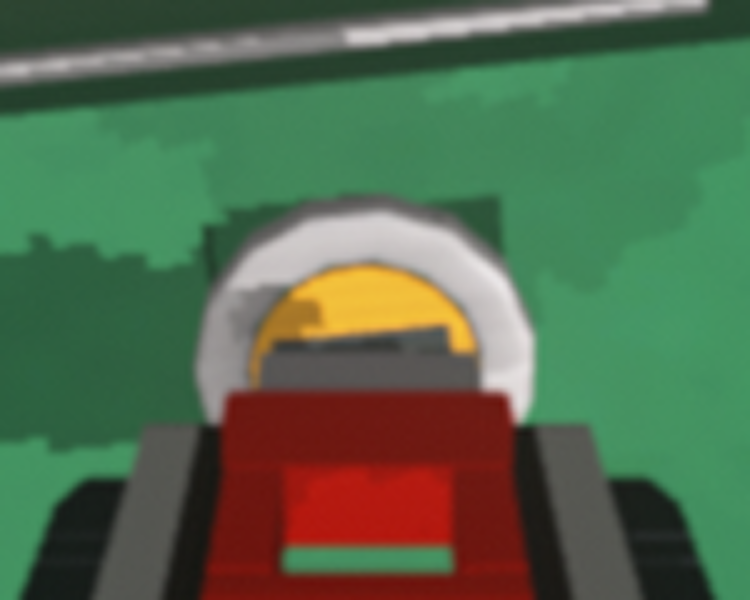

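View pics/s28c.png

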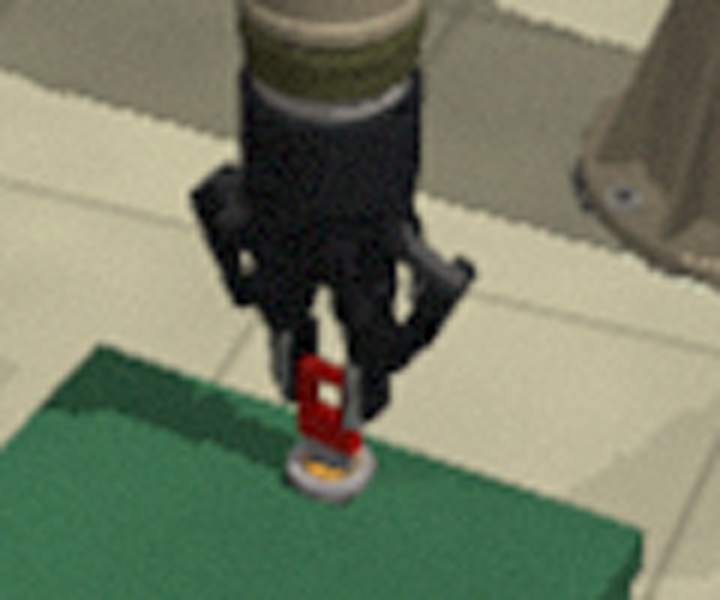

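Call:
{"api": "drive_tool", "payload": {
  "plan": [
    [[0, 0, 0, 3, 0, 0, 0.2], [0, 0, 0, 2, 0, 0, 0.2], [0, 0, 0, 0, 0, 0, 0.2], [0, 0, 0, 0, 0, 0, 0.2], [0, 0, 0, 0, 0, 0, 0.2]]
  ]
}}

```text
clock: 28.9
tcp_pos: [0.4577, -0.0915, 0.1338]
orientation: [0.7, 0.106, 0.699, -0.106]
wrist_force: [-4.3, 0.7, 12.4]
finger_gap: 0.0275
```

```bash
python3 look.py 29; python3 -c "
from h import *
crop('pics/s29.png','pics/s29f.png',0,0,560,420,1)"
```

```text
[ 0.4577 -0.0915  0.1338] 0.027536524689909987 28.9 1.2699230330075273 [-4.3011  0.6648 12.4472] [0.4033 1.0016 0.1892] -0.06913416324380274
```

View pics/w29c.png

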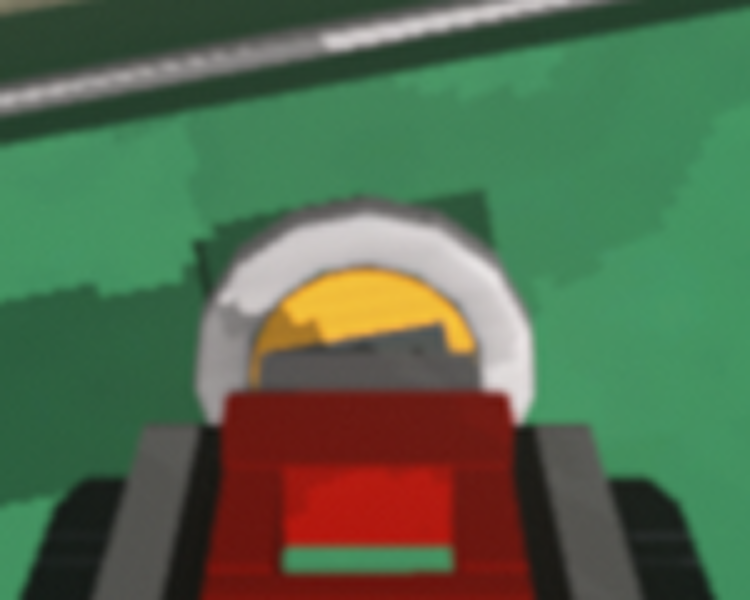

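View pics/s29.png

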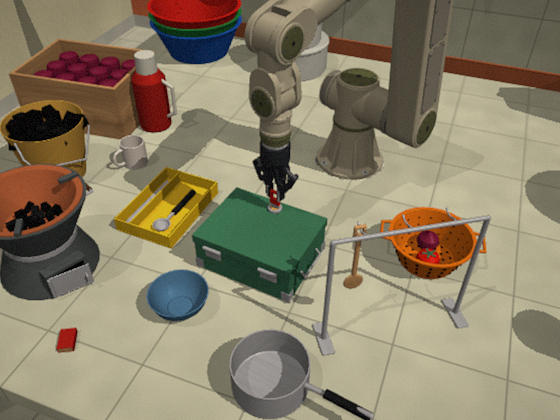

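```bash
python3 - <<'E'
from workcell import env
s=env.get_state();print(s['clock'],s['wrist_force'],s['finger_gap']);print(env.hand_in())
E
```

```text
29.0 [-4.44496446  1.60579318 13.98715509] 0.02715153761854055
the job is handed in; nothing more can be done
None
```

I handed the job in at 29.0 s with the key home in the lock, turned to its stop and still gripped. `hand_in` gave no verdict, so this rests on my own last checks:

- **Onion and spoon:** The onion stands beside the tomato in the colander. The serving spoon lies flat in the tray's wide bay, and both were let go.
- **Key seated:** The key went in with small twists. It stopped with the reported tool height at 0.134 m, where I predicted it would be home, and the push rose to 19 N there, so I take the shoulder to be on the lock face.
- **Key turned:** The hand turned 1.76 rad clockwise. With about 0.15 rad of play the plug should be at its stop, and the turning moment rose to 0.19 N m over the last few degrees. I could not read the plug angle itself. At hand-in the upward force was about 14 N, with the grip set at 120 N.
- **Left alone:** In the last picture the wooden spoon still hangs on its hook and the blue bowl stands where it was.

**What disagreed or failed:**
- The fingertips sat about 20 mm short of the reported TCP. Because of that the first grasp of the spoon closed on air and the onion was held high; I allowed for it afterwards.
- The cameras' first positions for the lock differed by a few millimetres, so I lined the key up with the slot directly in the wrist picture.

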